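Clear the six-place stirrer and start one bottle stirring

TASK

Get the stirrer ready for the bottle: clear the used cups off the plate by nesting them, all upright, into one stack on the cup in the wash-up tray, and stand the small bottle in the rubber ring on the plate. Only then bring up the speed of the ring's place: turn its knob (knobs and places are in the same left-to-right order) until its pointer points straight back at the long mark. Do not touch or turn the knobs beside it, and leave the large bottle where it is.

Things in the scene. Friction and masses are not known exactly. Their poses are not given: they have to be found in the camera images.
- stirrer: fixed six-place stirrer: slim plate 124 x 488 mm, top 24 mm high; console with the knobs on its robot side (centre x -135 mm), panel sloping 0.26 rad down to the robot. Origin on the bench under the plate's centre, x away from the robot, y left along the row. Places (printed 64 mm circles) at x 0, y 200, 120, 40, -40, -120, -200 mm: 1 leftmost to 6 rightmost; knobs 1 to 6 in the same order belong to them
- knob_1: cap of knob 1 (1 leftmost to 6 rightmost): black round cap 20 mm across, 20 mm high, 42 mm from the next in the row. Origin: its centre, half-way up, 15 mm above the sloping panel along the axis (below the cap is a 24 mm skirt 5 mm high). z is the axis, leaning 0.26 rad from vertical towards the robot; turns with its dial
- knob_2: cap of knob 2 (1 leftmost to 6 rightmost): black round cap 20 mm across, 20 mm high, 42 mm from the next in the row. Origin: its centre, half-way up, 15 mm above the sloping panel along the axis (below the cap is a 24 mm skirt 5 mm high). z is the axis, leaning 0.26 rad from vertical towards the robot; turns with its dial
- knob_3: cap of knob 3 (1 leftmost to 6 rightmost): black round cap 20 mm across, 20 mm high, 42 mm from the next in the row. Origin: its centre, half-way up, 15 mm above the sloping panel along the axis (below the cap is a 24 mm skirt 5 mm high). z is the axis, leaning 0.26 rad from vertical towards the robot; turns with its dial
- knob_4: cap of knob 4 (1 leftmost to 6 rightmost): black round cap 20 mm across, 20 mm high, 42 mm from the next in the row. Origin: its centre, half-way up, 15 mm above the sloping panel along the axis (below the cap is a 24 mm skirt 5 mm high). z is the axis, leaning 0.26 rad from vertical towards the robot; turns with its dial
- knob_5: cap of knob 5 (1 leftmost to 6 rightmost): black round cap 20 mm across, 20 mm high, 42 mm from the next in the row. Origin: its centre, half-way up, 15 mm above the sloping panel along the axis (below the cap is a 24 mm skirt 5 mm high). z is the axis, leaning 0.26 rad from vertical towards the robot; turns with its dial
- knob_6: cap of knob 6 (1 leftmost to 6 rightmost): black round cap 20 mm across, 20 mm high, 42 mm from the next in the row. Origin: its centre, half-way up, 15 mm above the sloping panel along the axis (below the cap is a 24 mm skirt 5 mm high). z is the axis, leaning 0.26 rad from vertical towards the robot; turns with its dial
- dial_1 (a joint): setting of knob 1, rad: 0 off at the left stop; grows clockwise seen from above; 2.094 when the pointer points straight back, away from the robot, at the long white mark; the white pointer line on the cap shows it; right stop at 4.19. Friction 0.025 N m, stays where left. Starts from 0 to 0.9
- dial_2 (a joint): setting of knob 2, rad: 0 off at the left stop; grows clockwise seen from above; 2.094 when the pointer points straight back, away from the robot, at the long white mark; the white pointer line on the cap shows it; right stop at 4.19. Friction 0.025 N m, stays where left. Starts from 0 to 0.9
- dial_3 (a joint): setting of knob 3, rad: 0 off at the left stop; grows clockwise seen from above; 2.094 when the pointer points straight back, away from the robot, at the long white mark; the white pointer line on the cap shows it; right stop at 4.19. Friction 0.025 N m, stays where left. Starts from 0 to 0.9
- dial_4 (a joint): setting of knob 4, rad: 0 off at the left stop; grows clockwise seen from above; 2.094 when the pointer points straight back, away from the robot, at the long white mark; the white pointer line on the cap shows it; right stop at 4.19. Friction 0.025 N m, stays where left. Starts from 0 to 0.9
- dial_5 (a joint): setting of knob 5, rad: 0 off at the left stop; grows clockwise seen from above; 2.094 when the pointer points straight back, away from the robot, at the long white mark; the white pointer line on the cap shows it; right stop at 4.19. Friction 0.025 N m, stays where left. Starts from 0 to 0.9
- dial_6 (a joint): setting of knob 6, rad: 0 off at the left stop; grows clockwise seen from above; 2.094 when the pointer points straight back, away from the robot, at the long white mark; the white pointer line on the cap shows it; right stop at 4.19. Friction 0.025 N m, stays where left. Starts from 0 to 0.9
- ring: black rubber bottle ring, fixed on one of the six places (not always the same): 76 mm outer, 64 mm inner diameter, 10 mm high. Origin: centre of its underside, on the plate's top
- bottle_mid (a point): small round glass bottle, 56 mm diameter, 103 mm tall, 100 to 210 g: point on its axis, half-way up (51.5 mm above its foot). The screw cap, 46 mm across, is the top 22 mm. Starts upright on the bench, left or right of the console
- big_bottle_mid (a point): a larger bottle of the same kind, 70 mm diameter, 141 mm tall, that only stands by (it does not fit the ring): point on its axis half-way up (70.5 mm above its foot)
- cup_1_mid (a point): used white sample cup, tapered, hollow, open at the top, 48 mm tall, 30 g: foot 45 mm across, wall 2 mm; the top 20 mm is a straight band 62 mm across, to grip. Point on its axis half-way up (24 mm above the foot). Starts upright on the plate; absent in some starts. Nested, its band rests on the rim below, 20 mm above that cup
- cup_2_mid (a point): used white sample cup, tapered, hollow, open at the top, 48 mm tall, 30 g: foot 45 mm across, wall 2 mm; the top 20 mm is a straight band 62 mm across, to grip. Point on its axis half-way up (24 mm above the foot). Starts upright on the plate; absent in some starts. Nested, its band rests on the rim below, 20 mm above that cup
- cup_3_mid (a point): used white sample cup, tapered, hollow, open at the top, 48 mm tall, 30 g: foot 45 mm across, wall 2 mm; the top 20 mm is a straight band 62 mm across, to grip. Point on its axis half-way up (24 mm above the foot). Starts upright on the plate; absent in some starts. Nested, its band rests on the rim below, 20 mm above that cup
- cup_4_mid (a point): used white sample cup, tapered, hollow, open at the top, 48 mm tall, 30 g: foot 45 mm across, wall 2 mm; the top 20 mm is a straight band 62 mm across, to grip. Point on its axis half-way up (24 mm above the foot). Starts upright on the plate; absent in some starts. Nested, its band rests on the rim below, 20 mm above that cup
- cup_5_mid (a point): used white sample cup, tapered, hollow, open at the top, 48 mm tall, 30 g: foot 45 mm across, wall 2 mm; the top 20 mm is a straight band 62 mm across, to grip. Point on its axis half-way up (24 mm above the foot). Starts upright on the plate; absent in some starts. Nested, its band rests on the rim below, 20 mm above that cup
- stack_cup_mid (a point): an identical cup that already stands upright in the wash-up tray (shallow steel tray, fixed, 176 x 136 mm, floor 3 mm above the bench, rim 19 mm above it) and stays in it at the bottom of the stack: point on its axis half-way up (24 mm above the foot)

How it is judged:
On the way, in this order (a step that is already met when the one before it is completed fails the run):
1. the cups are nested in one stack in the tray and the small bottle stands in the ring (horizontal distance between each of cup_1_mid, cup_2_mid, cup_3_mid, cup_4_mid, cup_5_mid and stack_cup_mid below 0.007 m and angle between each of cup_1_mid, cup_2_mid, cup_3_mid, cup_4_mid, cup_5_mid's own z axis and vertical below 0.1 rad and (z of cup_1_mid in the frame of stack_cup_mid between 0.016 and 0.024 m or z of cup_1_mid in the frame of stack_cup_mid between 0.036 and 0.044 m or z of cup_1_mid in the frame of stack_cup_mid between 0.056 and 0.064 m or z of cup_1_mid in the frame of stack_cup_mid between 0.076 and 0.084 m or z of cup_1_mid in the frame of stack_cup_mid between 0.096 and 0.104 m) and (z of cup_2_mid in the frame of stack_cup_mid between 0.016 and 0.024 m or z of cup_2_mid in the frame of stack_cup_mid between 0.036 and 0.044 m or z of cup_2_mid in the frame of stack_cup_mid between 0.056 and 0.064 m or z of cup_2_mid in the frame of stack_cup_mid between 0.076 and 0.084 m or z of cup_2_mid in the frame of stack_cup_mid between 0.096 and 0.104 m) and (z of cup_3_mid in the frame of stack_cup_mid between 0.016 and 0.024 m or z of cup_3_mid in the frame of stack_cup_mid between 0.036 and 0.044 m or z of cup_3_mid in the frame of stack_cup_mid between 0.056 and 0.064 m or z of cup_3_mid in the frame of stack_cup_mid between 0.076 and 0.084 m or z of cup_3_mid in the frame of stack_cup_mid between 0.096 and 0.104 m) and (z of cup_4_mid in the frame of stack_cup_mid between 0.016 and 0.024 m or z of cup_4_mid in the frame of stack_cup_mid between 0.036 and 0.044 m or z of cup_4_mid in the frame of stack_cup_mid between 0.056 and 0.064 m or z of cup_4_mid in the frame of stack_cup_mid between 0.076 and 0.084 m or z of cup_4_mid in the frame of stack_cup_mid between 0.096 and 0.104 m) and (z of cup_5_mid in the frame of stack_cup_mid between 0.016 and 0.024 m or z of cup_5_mid in the frame of stack_cup_mid between 0.036 and 0.044 m or z of cup_5_mid in the frame of stack_cup_mid between 0.056 and 0.064 m or z of cup_5_mid in the frame of stack_cup_mid between 0.076 and 0.084 m or z of cup_5_mid in the frame of stack_cup_mid between 0.096 and 0.104 m) and angle between stack_cup_mid's own z axis and vertical below 0.08 rad and height (world z) of stack_cup_mid between 0.0252 and 0.032 m and horizontal distance between bottle_mid and ring below 0.007 m and angle between bottle_mid's own z axis and vertical below 0.06 rad and z of bottle_mid in the frame of ring between 0.045 and 0.0555 m), for 0.2 s.
2. the knob of the ring's place points straight back (((y of ring in the frame of stirrer between 0.17 and 0.23 m and value of joint dial_1 between 1.894 and 2.294 rad) or (y of ring in the frame of stirrer between 0.09 and 0.15 m and value of joint dial_2 between 1.894 and 2.294 rad) or (y of ring in the frame of stirrer between 0.01 and 0.07 m and value of joint dial_3 between 1.894 and 2.294 rad) or (y of ring in the frame of stirrer between -0.07 and -0.01 m and value of joint dial_4 between 1.894 and 2.294 rad) or (y of ring in the frame of stirrer between -0.15 and -0.09 m and value of joint dial_5 between 1.894 and 2.294 rad) or (y of ring in the frame of stirrer between -0.23 and -0.17 m and value of joint dial_6 between 1.894 and 2.294 rad))), for 0.2 s.
At the end, for the whole second after the job is handed in: every cup present is nested upright in one stack on the cup in the tray (axes within 7 mm, each a whole number of 20 mm steps up, to 4 mm); the small bottle stands upright and fully down in the ring (within 7 mm); the dial of the ring's place is within 0.2 rad of straight back (2.094) (all of step 1 and ((y of ring in the frame of stirrer between 0.17 and 0.23 m and value of joint dial_1 between 1.894 and 2.294 rad) or (y of ring in the frame of stirrer between 0.09 and 0.15 m and value of joint dial_2 between 1.894 and 2.294 rad) or (y of ring in the frame of stirrer between 0.01 and 0.07 m and value of joint dial_3 between 1.894 and 2.294 rad) or (y of ring in the frame of stirrer between -0.07 and -0.01 m and value of joint dial_4 between 1.894 and 2.294 rad) or (y of ring in the frame of stirrer between -0.15 and -0.09 m and value of joint dial_5 between 1.894 and 2.294 rad) or (y of ring in the frame of stirrer between -0.23 and -0.17 m and value of joint dial_6 between 1.894 and 2.294 rad))); the robot touches nothing.
It fails at once if a knob other than that of the ring's place is touched with over 1.5 N (it takes 2 N to turn one) ((not (y of ring in the frame of stirrer between 0.17 and 0.23 m) and (contact force between knob_1 and the fingers above 1.5 N or contact force between knob_1 and the arm above 1.5 N)) or (not (y of ring in the frame of stirrer between 0.09 and 0.15 m) and (contact force between knob_2 and the fingers above 1.5 N or contact force between knob_2 and the arm above 1.5 N)) or (not (y of ring in the frame of stirrer between 0.01 and 0.07 m) and (contact force between knob_3 and the fingers above 1.5 N or contact force between knob_3 and the arm above 1.5 N)) or (not (y of ring in the frame of stirrer between -0.07 and -0.01 m) and (contact force between knob_4 and the fingers above 1.5 N or contact force between knob_4 and the arm above 1.5 N)) or (not (y of ring in the frame of stirrer between -0.15 and -0.09 m) and (contact force between knob_5 and the fingers above 1.5 N or contact force between knob_5 and the arm above 1.5 N)) or (not (y of ring in the frame of stirrer between -0.23 and -0.17 m) and (contact force between knob_6 and the fingers above 1.5 N or contact force between knob_6 and the arm above 1.5 N))).
It fails at once if the small bottle is tipped over (angle between bottle_mid's own z axis and vertical above 0.7 rad).
It fails at once if the large bottle is pushed more than 3 cm away or tipped (distance of big_bottle_mid from where it was at the start of the episode above 0.03 m or angle between big_bottle_mid's own z axis and vertical above 0.5 rad).
Of cup_1, cup_2, cup_3, cup_4, cup_5 only 4 to 5 are there at a start; the rules pass over those that are not, and their reading is None.
At some moment in a run one of cup_1, cup_2, cup_3, cup_4, cup_5, stack_cup may be knocked a few centimetres aside while the robot is not near it.
It also fails if it takes over 208 s, if anything falls off the work surface, if the arm or the gripper's body presses on something with over 40 N, if the wrist force passes 120 N, or if a joint passes its speed limit or range.

ROBOT

A 6-joint arm with a two-finger parallel gripper is mounted at the origin on a cart in front of the work surface, level with it; the furniture and walls round the work are solid. World frame = base frame: x ahead of the robot, y to its left, z up, the work surface at z = 0. Lengths are in m, angles in rad, forces in N, time in s.
With the tool pointing down it reaches from about 0.25 to 0.8 m from the base axis. Payload 3.9 kg.
Tool frame: the origin (TCP) lies midway between the tips of the shut fingers; the grasp point (between the pads) lies behind it (manip.grip_point_offset is the x of the grasp point in the tool frame, in m); x points along the fingers, y is the direction in which the jaws open and shut, and the axes are right-handed (so a half turn about x gives the same grasp; the last joint's range is limited). The gripper opens to 85 mm and grips with 20 to 120 N. Pads are 22 mm wide; open, the fingers measure 114 mm over their backs; the gripper's body (76 mm by 85 mm) begins 54 mm behind the grasp point. The pads swing forward as they close: fully open they stand 13 mm farther back than shut.
Start: joints at [1.117, 0.26, -0.138, 1.173, 0, 1.571], TCP at [0.23, 0.472, 0.231] pointing down, gripper open.
Joint ranges: [-2.78, 2.78], [-0.83, 1.72], [-1.28, 1.37], [-1.9, 2.12], [-1.57, 1.48], [-3.14, 3.14]. Speed limits (rad/s): [2.57, 2.57, 3.14, 3.14, 3.14, 3.14].

INTERFACE

Orientations are given as a rotation vector (axis times angle).
In Python, from cell import manip gives the robot as it stands.
- The arm moves only by the tool jog_arm, never from a script. Its argument "steps" is a list of rows, each a list of 2 entries, a list of its own where there are three numbers: the shift along the world's x, y, z in mm, then the turn about the world's z in degrees. A call has 1 to 12 rows; each row is the pose to reach, as a shift and turn from the pose measured when the call began; what a row does not reach only later rows make up. A row lasts 1/8 s, in which the tool goes at most 62.5 mm and 10.7 degrees, less where a joint would pass 70% of its speed; a pose out of reach is approached as far as the arm can. A call with a gripper value outside its range is refused whole. "gripper" is the opening in per cent of the stroke, from 0 (shut) to 100 (fully open), set as the call begins (left out, the last holds). The fingers move at their own pace and stop on an object; "grip_force" is the grip in N (left out, the last holds). Time passes only in rows, so rows that repeat a pose let the fingers close. It gives the time, the measured TCP pose, the force and the opening at its end, in the units of the state.
- manip.get_obs(): the state, without advancing time (a new reading comes with each control period).
- manip.snapshot(name): name is "side" or "top"; returns (picture, depth): 400x640x3 uint8, red, green, blue; 400x640 float32, m along the optical axis (not along the pixel's ray), 0 where there is no reading.
- manip.camera_params(name): a dict with "K" (3x3 intrinsics, pixels), "distortion" ([k1, k2, p1, p2, k3] as OpenCV has them; the pictures are not rectified), "rvec" (rotation vector, rad) and "tvec" (3), from world to camera coordinates, as OpenCV has them. Camera axes: x right, y down, z forward; pixel columns grow to the right and rows downward; lengths in m; the calibration is good to about 2 mm. A picture is of the moment at which its call begins. camera_params takes no time and is no camera call.
- manip.sign_off(): hands the job in, once; it reports no verdict.
The state is a dict: "time": time; "qpos": joint angles; "qd": joint speeds; "tau": joint torques, N m; "ee_pos": TCP position; "tcp_rot": TCP orientation; "force": force on the tool from outside, world axes, zero at the start; "ft_torque": the same for the moment, N m; "grip_width": finger opening in m.
Only numpy, scipy, OpenCV 4.12 (cv2) and the standard library are available. Lean on these libraries where they do the work, as an engineer would, in place of code of your own. Each camera call takes 0.05 s, during which the arm holds its last target. There are 200 camera calls.

## Working session

There is one attempt and no reset: what is moved stays moved. The work goes in short steps, Python scripts to look and compute and a tool call to move; the robot and the scene stay as the last step left them, time stands still between calls to the robot, and variables do not carry over. Pictures are saved under pics/ and viewed, about 12 in all and at most 16, crops included, and the job is handed in when it is done.

Besides the shell and the picture viewer there is one more tool, called after "Request:" by a JSON object that holds its "method" and its "body", one argument or row to a line. jog_arm: Moves the arm, as the interface text tells. Its arguments: {"type":"object","properties":{"steps":{"type":"array","items":{"type":"array"}},"gripper":{"type":"number"},"grip_force":{"type":"number"}},"required":["steps"]}

```bash
mkdir -p pics; cat > h.py <<'E'
import numpy as np, cv2
from cell import manip
def snap(n,save=None):
    im,d=manip.snapshot(n)
    if save: cv2.imwrite(f'pics/{save}.png',im[:,:,::-1])
    return im,d
def cam(n):
    p=manip.camera_params(n); K=np.array(p['K'],float); D=np.array(p['distortion'],float)
    R=cv2.Rodrigues(np.array(p['rvec'],float))[0]; t=np.array(p['tvec'],float).ravel()
    return K,D,R,t
def ray(n,uv,z):
    K,D,R,t=cam(n); uv=np.array(uv,float).reshape(-1,1,2)
    q=cv2.undistortPoints(uv,K,D).reshape(-1,2); q=np.c_[q,np.ones(len(q))]
    d=q@R; c=-R.T@t
    s=(z-c[2])/d[:,2]
    return c+d*s[:,None]
def proj(n,P):
    K,D,R,t=cam(n); return cv2.projectPoints(np.array(P,float).reshape(-1,1,3),cv2.Rodrigues(R)[0],t,K,D)[0].reshape(-1,2)
def cloud(n,d):
    K,D,R,t=cam(n); v,u=np.mgrid[:d.shape[0],:d.shape[1]]
    q=cv2.undistortPoints(np.stack([u,v],-1).reshape(-1,1,2).astype(float),K,D).reshape(-1,2)
    P=np.c_[q,np.ones(len(q))]*d.reshape(-1,1)
    W=(P-t)@R; W[d.ravel()<=0]=np.nan
    return W.reshape(*d.shape,3)
E
python3 - <<'E'
from h import *
print(manip.get_obs()['time'],manip.get_obs()['ee_pos'],manip.get_obs()['tcp_rot'],manip.grip_point_offset)
for n in('top','side'):
    im,d=snap(n,n+'0'); K,D,R,t=cam(n); print(n,K.tolist(),-R.T@t,R[2],(d>0).mean())
E
```

```text
0.0 [0.22985144 0.47125453 0.23047009] [ 0.35438737  1.54180072 -0.35737218] -0.0187
top [[442.2056684384339, 0.0, 325.13379882854645], [0.0, 442.2056684384339, 195.9890552348788], [0.0, 0.0, 1.0]] [0.37216725 0.0198496  1.10383492] [ 0.15703159  0.01220847 -0.98751812] 0.9959140625
side [[468.3234980146825, 0.0, 321.6558110068335], [0.0, 468.3234980146825, 201.21579888261863], [0.0, 0.0, 1.0]] [1.00686708 0.64268697 0.79682746] [-0.45396113 -0.56481934 -0.68912873] 0.99169921875
```

View pics/top0.png

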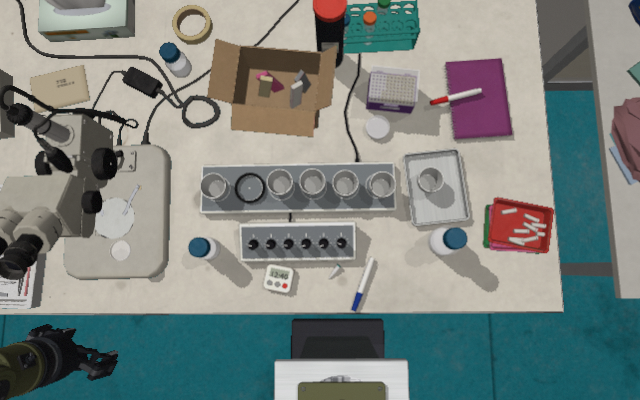

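View pics/side0.png

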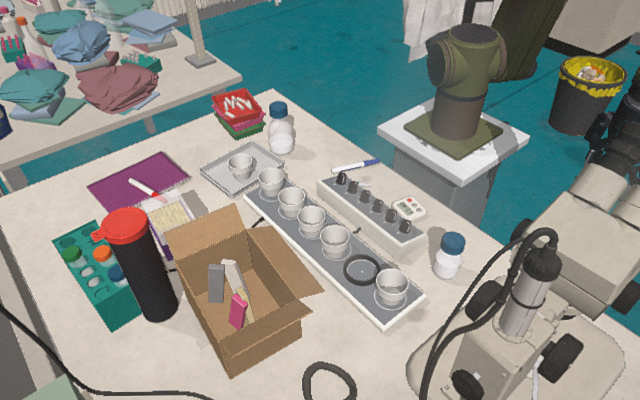

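The top view shows the ring at place 2 (249,187) and cups at places 1, 3, 4, 5 and 6 (row about 185, u = 214, 282, 312, 345, 381). The tray cup is at (430,180). The smaller bottle is left of the console at (202,248) and the larger one is on the right at (450,240). Next I'll measure all of these from depth.

```bash
cat >> h.py <<'E'
def clusters(W,zlo,zhi,box,minpix=15):
    x0,x1,y0,y1=box
    m=(W[...,2]>zlo)&(W[...,2]<zhi)&(W[...,0]>x0)&(W[...,0]<x1)&(W[...,1]>y0)&(W[...,1]<y1)
    m=cv2.morphologyEx(m.astype(np.uint8),cv2.MORPH_CLOSE,np.ones((3,3)))
    n,l,s,c=cv2.connectedComponentsWithStats(m)
    out=[]
    for i in range(1,n):
        if s[i,4]>=minpix:
            p=W[(l==i)]; p=p[(p[:,2]>zlo)&(p[:,2]<zhi)]
            (cx,cy),r=cv2.minEnclosingCircle(p[:,:2].astype(np.float32))
            out.append((cx,cy,r,np.median(p[:,2]),len(p)))
    return out
E
python3 - <<'E'
from h import *
np.set_printoptions(precision=4,suppress=True)
im,d=snap('top'); W=cloud('top',d)
for (u,v) in [(249,187),(232,187),(265,187),(314,187),(202,248),(455,238),(300,210),(290,228),(290,258),(440,210),(212,205),(390,205)]: print(u,v,W[v,u])
print('rims z>.06');
for c in clusters(W,.062,.085,(.25,.6,-.35,.4)): print(np.round(c,4))
print('tray cup')
for c in clusters(W,.042,.06,(.25,.6,-.45,-.15)): print(np.round(c,4))
print('bottles')
for c in clusters(W,.088,.2,(.1,.5,-.45,.4)): print(np.round(c,4))
hsv=cv2.cvtColor(im,cv2.COLOR_RGB2HSV)
# plate grey
g=(W[...,2]>.015)&(W[...,2]<.03)&(W[...,0]>.3)&(W[...,0]<.5)&(W[...,1]>-.2)&(W[...,1]<.33)
p=W[g][:,:2].astype(np.float32); print('plate',cv2.minAreaRect(p))
g=(W[...,2]>.028)&(W[...,2]<.075)&(W[...,0]>.18)&(W[...,0]<.33)&(W[...,1]>-.15)&(W[...,1]<.25)
p=W[g].astype(np.float32); print('console',cv2.minAreaRect(p[:,:2]))
E
```

```text
249 187 [0.5684 0.2225 0.0236]
232 187 [0.5685 0.2645 0.0255]
265 187 [0.5665 0.1813 0.0321]
314 187 [0.5668 0.0607 0.0233]
202 248 [0.4148 0.3102 0.107 ]
455 238 [ 0.4306 -0.249   0.1401]
300 210 [0.5096 0.0954 0.0231]
290 228 [0.4632 0.1175 0.049 ]
290 258 [0.3926 0.1191 0.0274]
440 210 [ 0.5088 -0.2532  0.0044]
212 205 [0.5239 0.3133 0.0242]
390 205 [ 0.5202 -0.1265  0.0222]
rims z>.06
[  0.5731   0.1409   0.031    0.0693 121.    ]
[  0.574    0.0631   0.0312   0.0703 120.    ]
[  0.5702  -0.015    0.0312   0.0699 137.    ]
[  0.565   -0.1046   0.0315   0.0706 145.    ]
[  0.5657   0.3003   0.0316   0.0696 153.    ]
[ 0.4543 -0.3493  0.0302  0.0825 66.    ]
[  0.4322  -0.2515   0.0351   0.0778 238.    ]
[ 0.4257 -0.0041  0.0102  0.0642 48.    ]
[ 0.4158  0.3086  0.019   0.076  28.    ]
[ 0.4234  0.2053  0.0101  0.0642 42.    ]
[ 0.4243  0.1631  0.0102  0.0653 47.    ]
[ 0.4244  0.1216  0.01    0.0644 50.    ]
[ 0.4241  0.0784  0.01    0.0645 43.    ]
[ 0.4249  0.0373  0.0102  0.0648 49.    ]
tray cup
[  0.5794  -0.2231   0.0309   0.0496 106.    ]
[  0.4736  -0.4003   0.0577   0.0587 529.    ]
[ 0.4284 -0.2361  0.0307  0.0507 46.    ]
[ 0.4211 -0.4401  0.0088  0.0593 17.    ]
[  0.4135  -0.4002   0.0502   0.0548 144.    ]
bottles
[  0.4325  -0.2498   0.0268   0.1405 532.    ]
[  0.4188   0.3199   0.0231   0.1037 339.    ]
plate ((0.3955211639404297, 0.05786904692649841), (0.19361010193824768, 0.516270101070404), 1.2879352569580078)
console ((0.0, 0.0), (0.0, 0.0), 0.0)
```

```bash
python3 - <<'E'
import cv2
a=cv2.imread('pics/top0.png')[150:300,180:490]
cv2.imwrite('pics/crop1.png',cv2.resize(a,None,fx=2.55,fy=2.55,interpolation=cv2.INTER_CUBIC))
E
```

```text
(no output)
```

View pics/crop1.png

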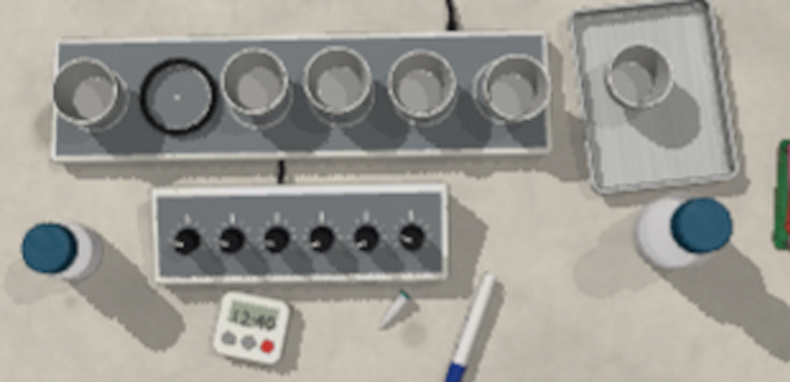

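The picture confirms the layout, and knob 2, at (0.424, 0.163), is the ring's knob. Now I'll work out the jaw direction and fit the ring.

```bash
cat >> h.py <<'E'
def circ(p):
    A=np.c_[2*p,np.ones(len(p))]; s=np.linalg.lstsq(A,(p**2).sum(1),rcond=None)[0]
    return s[0],s[1],np.sqrt(s[2]+s[0]**2+s[1]**2)
E
python3 - <<'E'
from h import *
np.set_printoptions(precision=4,suppress=True)
o=manip.get_obs(); print(cv2.Rodrigues(np.array(o['tcp_rot']))[0],o['grip_width'],o['qpos'])
im,d=snap('top'); 
g=im.max(2); m=np.zeros_like(g); m[165:208,228:270]=(g[165:208,228:270]<50)
v,u=np.nonzero(m); P=ray('top',np.c_[u,v],.034)
(cx,cy),r=cv2.minEnclosingCircle(P[:,:2].astype(np.float32)); print('ring',cx,cy,r,circ(P[:,:2]),len(u))
W=cloud('top',d)
# tray
for c in clusters(W,.012,.03,(.45,.65,-.33,-.14)): print('tray',c)
# bottle profile from side
im2,d2=snap('side'); W2=cloud('side',d2)
m=(np.hypot(W2[...,0]-.419,W2[...,1]-.32)<.045)&(W2[...,2]>.01); q=W2[m]
for z in np.arange(.01,.11,.01):
    s=q[abs(q[:,2]-z)<.004]
    if len(s)>8: print(round(z,2),circ(s[:,:2]),len(s))
E
```

```text
[[-0.0007  0.4384  0.8988]
 [-0.0013  0.8988 -0.4384]
 [-1.     -0.0014 -0.    ]] 0.08517849762918733 [ 1.117   0.2605 -0.1391  1.1727  0.      1.5708]
ring 0.5647603869438171 0.21910125017166138 0.03758437559008598 (np.float64(0.5648886060925283), np.float64(0.21897618628866122), np.float64(0.03482602370514268)) 181
tray (0.566990852355957, -0.24195249378681183, 0.11047529429197311, np.float64(0.019202263264784483), 380)
tray (0.5824829339981079, -0.22576680779457092, 0.024900032207369804, np.float64(0.02008266873506861), 80)
tray (0.5313169956207275, -0.14163047075271606, 0.018864495679736137, np.float64(0.02064937605505859), 16)
0.01 (np.float64(0.4177260085501538), np.float64(0.3227784264264766), np.float64(0.028825210476190057)) 29
0.02 (np.float64(0.4173724769090843), np.float64(0.32243495156645063), np.float64(0.029087649904142372)) 70
0.03 (np.float64(0.41779300011414794), np.float64(0.3228539605444242), np.float64(0.02862059415636902)) 73
0.04 (np.float64(0.41767138886861577), np.float64(0.3230042766854231), np.float64(0.028554065033610184)) 81
0.05 (np.float64(0.41853418674782045), np.float64(0.3234069768738909), np.float64(0.026965934665749005)) 132
0.06 (np.float64(0.4185201216861267), np.float64(0.3236674479178763), np.float64(0.021870276716342264)) 119
0.07 (np.float64(0.41814727680189984), np.float64(0.32300070202085296), np.float64(0.02180559256287976)) 48
0.08 (np.float64(0.4171432418441362), np.float64(0.32258369315196067), np.float64(0.024014790438391255)) 41
0.09 (np.float64(0.41807167440424914), np.float64(0.3231820436166844), np.float64(0.023108809408184057)) 67
0.1 (np.float64(0.42031376876522386), np.float64(0.3248051153769371), np.float64(0.016845763664123357)) 327
```

Request:
{"method": "jog_arm", "body": {
  "steps": [
    [[335,-576,0],-64],
    [[335,-576,0],-64],
    [[335,-576,0],-64],
    [[335,-576,0],-64],
    [[335,-576,0],-64],
    [[335,-576,0],-64],
    [[335,-576,0],-64],
    [[335,-576,0],-64],
    [[335,-576,0],-64],
    [[335,-576,0],-64],
    [[335,-576,0],-64],
    [[335,-576,0],-64]
  ],
  "gripper": 100
}}

```text
time: 1.75
ee_pos: [0.5662, -0.1071, 0.2301]
tcp_rot: [1.211, 1.208, -1.213]
force: [-0.3, 0.7, -0.3]
grip_width: 0.0854
```

Request:
{"method": "jog_arm", "body": {
  "steps": [
    [[0,2,-60],0],
    [[0,2,-120],0],
    [[0,2,-165],0],
    [[0,2,-184],0],
    [[0,2,-184],0],
    [[0,2,-184],0]
  ]
}}

```text
time: 2.5
ee_pos: [0.5669, -0.1047, 0.0472]
tcp_rot: [1.212, 1.207, -1.211]
force: [0.4, 0.2, 0.7]
grip_width: 0.0852
```

```bash
python3 - <<'E'
from h import *
im,d=snap('side'); a=im[100:400,130:500,::-1]
cv2.imwrite('pics/s1.png',cv2.resize(a,None,fx=2,fy=2,interpolation=cv2.INTER_CUBIC))
E
```

```text
(no output)
```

View pics/s1.png

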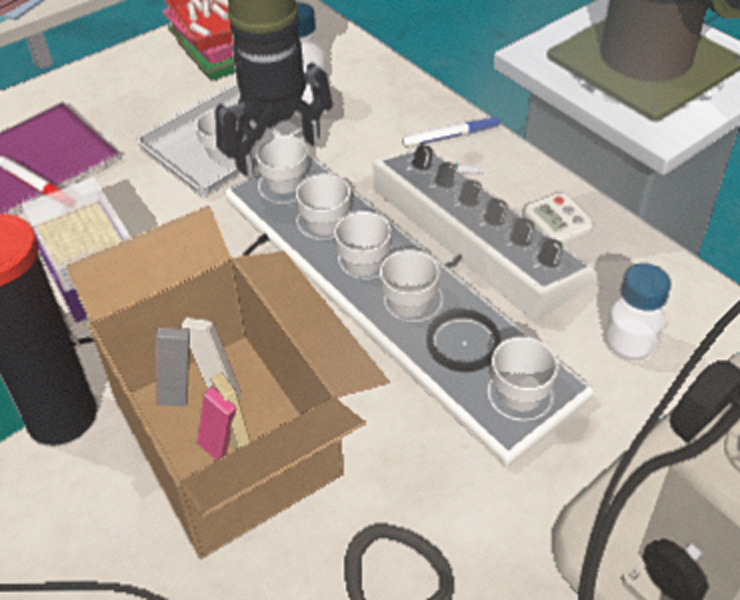

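The fingers straddle the rightmost cup around crop (270,150), but the tips sit a little high on the band. I'll lower slightly, then grip.

Request:
{"method": "jog_arm", "body": {
  "steps": [
    [[0,0,-6],0],
    [[0,0,-6],0],
    [[0,0,-6],0]
  ]
}}

```text
time: 2.92
ee_pos: [0.5674, -0.1049, 0.0419]
tcp_rot: [1.212, 1.205, -1.211]
force: [-0.6, -0.3, 0.2]
grip_width: 0.0854
```

Request:
{"method": "jog_arm", "body": {
  "steps": [
    [[0,0,0],0],
    [[0,0,0],0],
    [[0,0,0],0],
    [[0,0,0],0],
    [[0,0,0],0],
    [[0,0,0],0],
    [[0,0,0],0]
  ],
  "gripper": 40,
  "grip_force": 25
}}

```text
time: 3.8
ee_pos: [0.5676, -0.105, 0.0423]
tcp_rot: [1.212, 1.205, -1.21]
force: [-1.0, 0.8, 5.9]
grip_width: 0.0614
```

Request:
{"method": "jog_arm", "body": {
  "steps": [
    [[0,0,40],0],
    [[0,0,80],0],
    [[0,0,80],0],
    [[13,-60,80],0],
    [[13,-118,80],0],
    [[13,-118,80],0],
    [[13,-118,80],0]
  ]
}}

```text
time: 4.68
ee_pos: [0.5795, -0.2227, 0.1208]
tcp_rot: [1.213, 1.208, -1.212]
force: [0.3, 0.6, -0.3]
grip_width: 0.0613
```

```bash
python3 - <<'E'
from h import *
im,d=snap('side'); im2,_=snap('top')
a=cv2.resize(im[100:250,170:330,::-1],None,fx=2.4,fy=2.4,interpolation=cv2.INTER_CUBIC)
b=cv2.resize(im2[120:270,360:520,::-1],None,fx=2.4,fy=2.4,interpolation=cv2.INTER_CUBIC)
cv2.imwrite('pics/s2.png',np.hstack([a,b]))
print(manip.get_obs()['ee_pos'],manip.get_obs()['grip_width'])
E
```

```text
[ 0.57993273 -0.22171896  0.1214074 ] 0.06116059452300961
```

View pics/s2.png

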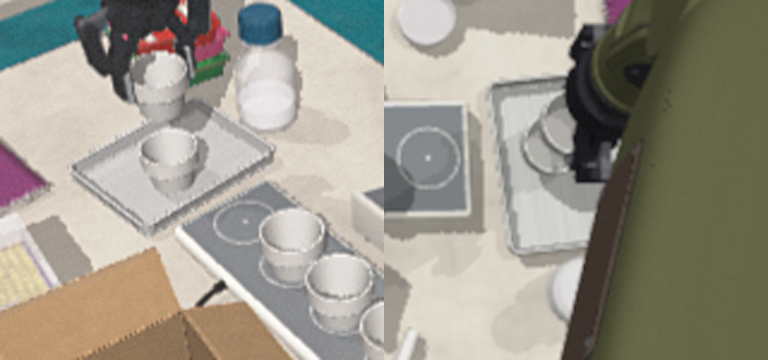

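The cup is upright in the hand above the tray cup, which sits at its original spot near side pixel (240,162). I'll measure both rims in the same side view.

```bash
cat >> h.py <<'E'
def rimfit(n,xy,z,win=.05,im=None):
    """top ellipse of a white cup: topmost-contour fit from depth points near height z"""
    im_,d=manip.snapshot(n) if im is None else im
    W=cloud(n,d); m=(np.hypot(W[...,0]-xy[0],W[...,1]-xy[1])<win)&(abs(W[...,2]-z)<.004)
    q=W[m][:,:2]; c=circ(q)
    for _ in range(3):
        r=abs(np.hypot(q[:,0]-c[0],q[:,1]-c[1])-c[2]); q2=q[r<.004]; c=circ(q2)
    return np.round(c,4),len(q2)
E
python3 - <<'E'
from h import *
S=manip.snapshot('side')
for xy,z in [((.58,-.223),.049),((.58,-.223),.04),((.58,-.223),.149),((.58,-.223),.14),((.57,-.015),.070),((.574,.063),.07),((.573,.141),.07),((.566,.30),.07)]: print(z,rimfit('side',xy,z,im=S))
W=cloud('side',S[1]); 
for c in clusters(W,.142,.156,(.5,.65,-.3,-.15)): print(c)
for c in clusters(W,.044,.054,(.53,.63,-.3,-.15)): print(c)
E
```

```text
0.049 (array([ 0.5811, -0.2192,  0.0299]), 96)
0.04 (array([ 0.581 , -0.2185,  0.0293]), 123)
0.149 (array([ 0.5825, -0.2162,  0.0306]), 103)
0.14 (array([ 0.5821, -0.2155,  0.0292]), 128)
0.07 (array([ 0.5712, -0.0112,  0.0299]), 123)
0.07 (array([0.5753, 0.0672, 0.0297]), 134)
0.07 (array([0.5743, 0.1448, 0.0298]), 149)
0.07 (array([0.5664, 0.3039, 0.0296]), 178)
(0.5807690620422363, -0.2193942368030548, 0.04510948434472084, np.float64(0.146774487494092), 213)
(0.5810133218765259, -0.21932797133922577, 0.033203355967998505, np.float64(0.04729338940260598), 111)
```

Request:
{"method": "jog_arm", "body": {
  "steps": [
    [[-1,-3,0],0],
    [[-1,-3,-30],0],
    [[-1,-3,-55],0],
    [[-1,-3,-70],0],
    [[-1,-3,-78],0],
    [[-1,-3,-78],0],
    [[-1,-3,-78],0]
  ]
}}

```text
time: 5.7
ee_pos: [0.5806, -0.2248, 0.0449]
tcp_rot: [1.212, 1.205, -1.208]
force: [1.3, -0.1, 2.7]
grip_width: 0.0614
```

Request:
{"method": "jog_arm", "body": {
  "steps": [
    [[0,0,-3],0],
    [[0,0,-3],0],
    [[0,0,-3],0]
  ]
}}

```text
time: 6.08
ee_pos: [0.5802, -0.2248, 0.0418]
tcp_rot: [1.212, 1.205, -1.208]
force: [-0.6, -0.2, 1.8]
grip_width: 0.0612
```

Request:
{"method": "jog_arm", "body": {
  "steps": [
    [[0,0,0],0],
    [[0,0,0],0],
    [[0,0,0],0],
    [[0,0,0],0]
  ],
  "gripper": 100
}}

```text
time: 6.58
ee_pos: [0.5802, -0.2248, 0.0417]
tcp_rot: [1.211, 1.205, -1.208]
force: [0.2, 0.4, -0.1]
grip_width: 0.0852
```

Request:
{"method": "jog_arm", "body": {
  "steps": [
    [[0,0,30],0],
    [[0,0,70],0],
    [[0,60,110],0],
    [[-5,120,110],0],
    [[-10,180,110],0],
    [[-10,213,110],0],
    [[-10,213,110],0],
    [[-10,213,110],0]
  ]
}}

```text
time: 7.58
ee_pos: [0.5702, -0.0121, 0.1517]
tcp_rot: [1.211, 1.205, -1.209]
force: [-0.7, 0.3, -0.2]
grip_width: 0.0852
```

```bash
python3 - <<'E'
from h import *
print(manip.get_obs()['ee_pos'])
S=manip.snapshot('side')
for xy,z in [((.58,-.223),.069),((.58,-.223),.049),((.57,-.011),.070),((.574,.063),.07),((.573,.141),.07),((.566,.30),.07)]: print(z,rimfit('side',xy,z,im=S))
W=cloud('side',S[1]); q=W[(abs(W[...,0]-.581)<.05)&(abs(W[...,1]+.22)<.05)]; print('topz',np.nanpercentile(q[:,2],[95,98,99.5]))
E
```

```text
[ 0.57021289 -0.01212162  0.15172178]
0.069 (array([ 0.582 , -0.2195,  0.0298]), 99)
0.049 (array([ 0.5826, -0.2179,  0.0285]), 113)
0.07 (array([ 0.5709, -0.0111,  0.0298]), 125)
0.07 (array([0.5751, 0.0672, 0.0298]), 134)
0.07 (array([0.5744, 0.1447, 0.0298]), 143)
0.07 (array([0.5664, 0.3039, 0.0297]), 187)
topz [0.06763561 0.0692708  0.07119661]
```

Request:
{"method": "jog_arm", "body": {
  "steps": [
    [[0,-3,-50],0],
    [[0,-3,-90],0],
    [[0,-3,-110],0],
    [[0,-3,-110],0],
    [[0,-3,-110],0]
  ]
}}

```text
time: 8.25
ee_pos: [0.5711, -0.0165, 0.0425]
tcp_rot: [1.213, 1.203, -1.209]
force: [0.0, -0.0, -0.6]
grip_width: 0.0853
```

Request:
{"method": "jog_arm", "body": {
  "steps": [
    [[0,0,0],0],
    [[0,0,0],0],
    [[0,0,0],0],
    [[0,0,0],0],
    [[0,0,0],0],
    [[0,0,0],0]
  ],
  "gripper": 40
}}

```text
time: 9.0
ee_pos: [0.5725, -0.0169, 0.0442]
tcp_rot: [1.214, 1.2, -1.208]
force: [0.2, -2.2, 5.5]
grip_width: 0.0615
```

Request:
{"method": "jog_arm", "body": {
  "steps": [
    [[0,0,50],0],
    [[0,0,100],0],
    [[3,-60,110],0],
    [[6,-120,110],0],
    [[10,-180,110],0],
    [[10,-209,110],0],
    [[10,-209,110],0],
    [[10,-209,110],0]
  ]
}}

```text
time: 10.0
ee_pos: [0.5823, -0.2252, 0.1542]
tcp_rot: [1.214, 1.201, -1.207]
force: [0.5, 0.0, -1.1]
grip_width: 0.061
```

```bash
python3 - <<'E'
from h import *
print(manip.get_obs()['ee_pos'],manip.get_obs()['grip_width'])
S=manip.snapshot('side')
z=manip.get_obs()['ee_pos'][2]-.042+.070
for xy,z in [((.58,-.223),.069),((.58,-.223),z),((.574,.063),.07),((.573,.141),.07),((.566,.30),.07)]: print(z,rimfit('side',xy,z,im=S))
E
```

```text
[ 0.58227436 -0.22518231  0.1541984 ] 0.06097183025716341
0.069 (array([ 0.5816, -0.2192,  0.0297]), 96)
0.18222083031482547 (array([ 0.585 , -0.2194,  0.0322]), 82)
0.07 (array([0.575 , 0.0673, 0.0298]), 141)
0.07 (array([0.5744, 0.1447, 0.0298]), 150)
0.07 (array([0.5665, 0.304 , 0.0297]), 186)
```

Request:
{"method": "jog_arm", "body": {
  "steps": [
    [[-3,0,0],0],
    [[-3,0,-30],0],
    [[-3,0,-60],0],
    [[-3,0,-80],0],
    [[-3,0,-90],0],
    [[-3,0,-92],0],
    [[-3,0,-92],0],
    [[-3,0,-92],0]
  ]
}}

```text
time: 11.05
ee_pos: [0.5804, -0.2246, 0.0648]
tcp_rot: [1.214, 1.198, -1.204]
force: [-2.1, 1.0, 7.9]
grip_width: 0.0611
```

Request:
{"method": "jog_arm", "body": {
  "steps": [
    [[0,0,-1],0],
    [[0,0,-1],0],
    [[0,0,0],0],
    [[0,0,0],0]
  ],
  "gripper": 100
}}

```text
time: 11.55
ee_pos: [0.5804, -0.2245, 0.0646]
tcp_rot: [1.213, 1.199, -1.204]
force: [1.4, -0.5, 0.2]
grip_width: 0.0854
```

Request:
{"method": "jog_arm", "body": {
  "steps": [
    [[0,0,40],0],
    [[0,0,90],0],
    [[0,60,110],0],
    [[-2,120,110],0],
    [[-4,180,110],0],
    [[-6,240,110],0],
    [[-6,287,110],0],
    [[-6,287,110],0],
    [[-6,287,110],0]
  ]
}}

```text
time: 12.68
ee_pos: [0.5743, 0.0622, 0.1745]
tcp_rot: [1.213, 1.198, -1.205]
force: [0.3, -0.8, -0.6]
grip_width: 0.0851
```

```bash
cat > chk.py <<'E'
from h import *
import sys
top=float(sys.argv[1]); o=manip.get_obs(); print(o['ee_pos'],o['grip_width'])
S=manip.snapshot('side')
for xy,z in [((.581,-.221),top),((.581,-.221),top-.02),((.575,.067),.07),((.574,.145),.07),((.566,.304),.07)]:
    try: print(z,rimfit('side',xy,z,im=S))
    except Exception as e: print(z,e)
W=cloud('side',S[1]); q=W[(abs(W[...,0]-.581)<.05)&(abs(W[...,1]+.22)<.05)]; print('topz',np.nanpercentile(q[:,2],[95,98,99.5]))
E
python3 chk.py .089
```

```text
[0.57428055 0.06216659 0.17447954] 0.0851183089139179
0.089 (array([ 0.5815, -0.2178,  0.0298]), 107)
0.06899999999999999 (array([ 0.5821, -0.2168,  0.0282]), 108)
0.07 (array([0.5753, 0.0671, 0.0298]), 131)
0.07 (array([0.5743, 0.1447, 0.0297]), 140)
0.07 (array([0.5664, 0.3039, 0.0297]), 189)
topz [0.08717237 0.0890234  0.09030262]
```

Request:
{"method": "jog_arm", "body": {
  "steps": [
    [[0,0,-60],0],
    [[0,0,-110],0],
    [[0,0,-133],0],
    [[0,0,-133],0],
    [[0,0,-133],0]
  ]
}}

```text
time: 13.35
ee_pos: [0.5754, 0.0607, 0.0426]
tcp_rot: [1.216, 1.196, -1.205]
force: [-0.2, 0.1, -0.0]
grip_width: 0.0854
```

Request:
{"method": "jog_arm", "body": {
  "steps": [
    [[0,0,0],0],
    [[0,0,0],0],
    [[0,0,0],0],
    [[0,0,0],0],
    [[0,0,0],0],
    [[0,0,0],0]
  ],
  "gripper": 40
}}

```text
time: 14.1
ee_pos: [0.5771, 0.0605, 0.0447]
tcp_rot: [1.217, 1.193, -1.203]
force: [-0.0, -0.5, 4.7]
grip_width: 0.0613
```

Request:
{"method": "jog_arm", "body": {
  "steps": [
    [[0,0,55],0],
    [[0,0,110],0],
    [[1,-60,130],0],
    [[3,-120,130],0],
    [[5,-180,130],0],
    [[6,-240,130],0],
    [[6,-287,130],0],
    [[6,-287,130],0],
    [[6,-287,130],0]
  ]
}}

```text
time: 15.22
ee_pos: [0.583, -0.2263, 0.175]
tcp_rot: [1.218, 1.193, -1.203]
force: [0.0, 0.8, -0.4]
grip_width: 0.0613
```

```bash
sed -i 's/^W=cloud/print("hand",rimfit("side",(.582,-.22),o["ee_pos"][2]+.028,im=S))\nW=cloud/' chk.py; python3 chk.py .089
```

```text
[ 0.5829743  -0.22627518  0.17504587] 0.06130817244463259
0.089 (array([ 0.5813, -0.2181,  0.0296]), 100)
0.06899999999999999 (array([ 0.5823, -0.217 ,  0.0282]), 120)
0.07 (array([0.5765, 0.103 , 0.0136]), 12)
0.07 (array([0.5744, 0.1448, 0.0297]), 152)
0.07 (array([0.5666, 0.3039, 0.0296]), 190)
hand (array([ 0.5847, -0.2202,  0.0322]), 77)
topz [0.44313181 0.45357885 0.45725001]
```

Request:
{"method": "jog_arm", "body": {
  "steps": [
    [[-3,2,0],1],
    [[-3,2,-30],1],
    [[-3,2,-60],1],
    [[-3,2,-80],1],
    [[-3,2,-90],1],
    [[-3,2,-92],1],
    [[-3,2,-92],1],
    [[-3,2,-92],1]
  ]
}}

```text
time: 16.27
ee_pos: [0.5804, -0.2237, 0.0842]
tcp_rot: [1.204, 1.2, -1.188]
force: [-1.9, -0.8, 5.5]
grip_width: 0.0613
```

Request:
{"method": "jog_arm", "body": {
  "steps": [
    [[0,0,-1],0],
    [[0,0,-1],0],
    [[0,0,0],0],
    [[0,0,0],0]
  ],
  "gripper": 100
}}

```text
time: 16.77
ee_pos: [0.5804, -0.2237, 0.084]
tcp_rot: [1.204, 1.2, -1.188]
force: [-0.0, 0.7, 0.4]
grip_width: 0.0854
```

Request:
{"method": "jog_arm", "body": {
  "steps": [
    [[0,0,40],0],
    [[0,0,90],0],
    [[0,60,110],0],
    [[0,120,110],0],
    [[-2,180,110],0],
    [[-4,240,110],0],
    [[-6,300,110],0],
    [[-8,363,110],0],
    [[-8,363,110],0],
    [[-8,363,110],0]
  ]
}}

```text
time: 18.02
ee_pos: [0.5722, 0.1394, 0.1939]
tcp_rot: [1.202, 1.201, -1.188]
force: [-0.1, -0.3, -0.1]
grip_width: 0.0851
```

```bash
python3 chk.py .109
```

```text
[0.57222969 0.13939619 0.19386015] 0.0851408260419436
0.109 (array([ 0.5815, -0.2164,  0.0298]), 104)
0.089 (array([ 0.5825, -0.2151,  0.0282]), 114)
0.07 (array([0.5737, 0.1191, 0.0061]), 12)
0.07 (array([0.5743, 0.1448, 0.0297]), 144)
0.07 (array([0.5665, 0.3039, 0.0295]), 188)
hand (array([0., 0., 0.]), 0)
topz [0.10644534 0.10853534 0.11020692]
```

Request:
{"method": "jog_arm", "body": {
  "steps": [
    [[0,0,-60],0],
    [[0,0,-115],0],
    [[-1,0,-145],0],
    [[-2,0,-153],0],
    [[-2,0,-153],0],
    [[-2,0,-153],0]
  ]
}}

```text
time: 18.82
ee_pos: [0.572, 0.1385, 0.0427]
tcp_rot: [1.206, 1.198, -1.187]
force: [0.6, 0.2, 0.7]
grip_width: 0.0855
```

Request:
{"method": "jog_arm", "body": {
  "steps": [
    [[0,0,0],0],
    [[0,0,0],0],
    [[0,0,0],0],
    [[0,0,0],0],
    [[0,0,0],0],
    [[0,0,0],0]
  ],
  "gripper": 40
}}

```text
time: 19.58
ee_pos: [0.5735, 0.1388, 0.0447]
tcp_rot: [1.208, 1.195, -1.184]
force: [-0.3, -1.3, 6.1]
grip_width: 0.0617
```

Request:
{"method": "jog_arm", "body": {
  "steps": [
    [[0,0,55],0],
    [[0,0,110],0],
    [[1,-60,150],0],
    [[3,-120,150],0],
    [[5,-180,150],0],
    [[6,-240,150],0],
    [[8,-300,150],0],
    [[8,-363,150],0],
    [[8,-363,150],0],
    [[8,-363,150],0]
  ]
}}

```text
time: 20.82
ee_pos: [0.5814, -0.2241, 0.195]
tcp_rot: [1.209, 1.195, -1.184]
force: [0.5, -0.1, 0.4]
grip_width: 0.0618
```

```bash
python3 chk.py .109
```

```text
[ 0.58139535 -0.2241464   0.19499743] 0.06180814439781744
0.109 (array([ 0.5819, -0.2165,  0.03  ]), 97)
0.089 (array([ 0.5823, -0.2154,  0.0282]), 116)
0.07 (array([0., 0., 0.]), 0)
0.07 (array([0., 0., 0.]), 0)
0.07 (array([0.5664, 0.304 , 0.0296]), 186)
hand (array([ 0.5827, -0.2216,  0.0331]), 74)
topz [0.44264046 0.45185994 0.45748469]
```

Request:
{"method": "jog_arm", "body": {
  "steps": [
    [[-1,2,0],0],
    [[-1,2,-30],0],
    [[-1,2,-60],0],
    [[-1,2,-80],0],
    [[-1,2,-90],0],
    [[-1,2,-92],0],
    [[-1,2,-92],0],
    [[-1,2,-92],0]
  ]
}}

```text
time: 21.88
ee_pos: [0.5808, -0.2213, 0.1043]
tcp_rot: [1.207, 1.195, -1.183]
force: [-2.2, -1.2, 5.7]
grip_width: 0.0615
```

Request:
{"method": "jog_arm", "body": {
  "steps": [
    [[0,0,-1],0],
    [[0,0,-1],0],
    [[0,0,0],0],
    [[0,0,0],0]
  ],
  "gripper": 100
}}

```text
time: 22.38
ee_pos: [0.5809, -0.2212, 0.1042]
tcp_rot: [1.207, 1.195, -1.182]
force: [1.6, -0.1, 1.0]
grip_width: 0.0854
```

Request:
{"method": "jog_arm", "body": {
  "steps": [
    [[0,0,40],0],
    [[0,0,90],0],
    [[0,60,110],0],
    [[0,120,110],0],
    [[-2,180,110],0],
    [[-4,240,110],0],
    [[-6,300,110],0],
    [[-10,360,110],0],
    [[-13,420,110],0],
    [[-15,480,110],0],
    [[-16,520,110],0],
    [[-16,520,110],0]
  ]
}}

```text
time: 23.88
ee_pos: [0.5645, 0.3019, 0.2136]
tcp_rot: [1.204, 1.197, -1.179]
force: [-0.3, 0.2, 0.1]
grip_width: 0.0851
```

```bash
python3 chk.py .129; python3 - <<'E'
from h import *
snap('side','s3'); print(manip.get_obs()['qpos'],cv2.Rodrigues(np.array(manip.get_obs()['tcp_rot']))[0])
a=cv2.imread('pics/s3.png')[80:330,180:480]; cv2.imwrite('pics/s3c.png',cv2.resize(a,None,fx=2,fy=2,interpolation=cv2.INTER_CUBIC))
E
```

```text
[0.56447612 0.30189065 0.21360065] 0.08511037545064838
0.129 (array([ 0.5814, -0.2156,  0.0295]), 107)
0.109 (array([ 0.5823, -0.2144,  0.0282]), 129)
0.07 (array([0., 0., 0.]), 0)
0.07 (array([0., 0., 0.]), 0)
0.07 (array([0.5664, 0.3039, 0.0297]), 180)
hand (array([0., 0., 0.]), 0)
topz [0.12647437 0.12857403 0.13020286]
[ 0.49464544  0.45037443  0.1043961   1.20595483 -0.01584662  2.05007078] [[ 0.02412149  0.99959414  0.01515628]
 [-0.00499355  0.01528097 -0.99987077]
 [-0.99969656  0.02404269  0.00536013]]
```

View pics/s3c.png

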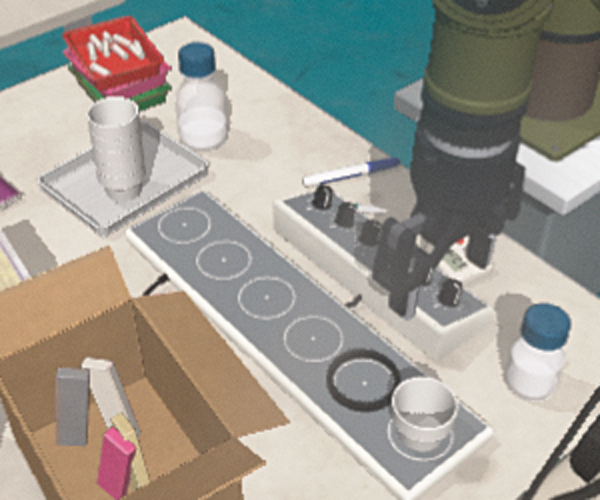

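Four cups now stand straight in the tray stack at crop (117,150), and only the leftmost cup remains at crop (423,410).

Request:
{"method": "jog_arm", "body": {
  "steps": [
    [[0,-3,-60],0],
    [[0,-3,-115],0],
    [[0,-3,-160],0],
    [[-1,-3,-172],0],
    [[-1,-3,-172],0],
    [[-1,-3,-172],0]
  ]
}}

```text
time: 24.72
ee_pos: [0.5655, 0.2963, 0.0443]
tcp_rot: [1.209, 1.193, -1.179]
force: [0.2, 0.7, -0.3]
grip_width: 0.0854
```

Request:
{"method": "jog_arm", "body": {
  "steps": [
    [[0,0,0],0],
    [[0,0,0],0],
    [[0,0,0],0],
    [[0,0,0],0],
    [[0,0,0],0],
    [[0,0,0],0]
  ],
  "gripper": 40
}}

```text
time: 25.48
ee_pos: [0.5672, 0.2972, 0.0468]
tcp_rot: [1.212, 1.191, -1.176]
force: [0.0, -0.9, 5.9]
grip_width: 0.0605
```

Request:
{"method": "jog_arm", "body": {
  "steps": [
    [[0,0,55],0],
    [[0,0,110],0],
    [[1,-40,150],0],
    [[3,-100,170],0],
    [[5,-160,170],0],
    [[6,-220,170],0],
    [[8,-280,170],0],
    [[10,-340,170],0],
    [[12,-400,170],0],
    [[14,-460,170],0],
    [[16,-522,170],0],
    [[16,-522,170],0]
  ]
}}

```text
time: 26.98
ee_pos: [0.5833, -0.2294, 0.2172]
tcp_rot: [1.216, 1.186, -1.18]
force: [-0.4, 0.6, -0.7]
grip_width: 0.0605
```

```bash
python3 chk.py .129
```

```text
[ 0.58330521 -0.22942687  0.21722087] 0.06049239031707826
0.129 (array([ 0.5812, -0.2157,  0.0296]), 108)
0.109 (array([ 0.5828, -0.2147,  0.0283]), 116)
0.07 (array([0., 0., 0.]), 0)
0.07 (array([0., 0., 0.]), 0)
0.07 (array([0., 0., 0.]), 0)
hand (array([ 0.5847, -0.2268,  0.0347]), 47)
topz [0.44137873 0.45058873 0.45616021]
```

```bash
python3 - <<'E'
from h import *
S=manip.snapshot('side')
for z in (.238,.24,.235,.23): print(z,rimfit('side',(.583,-.224),z,im=S,win=.04))
E
```

```text
0.238 (array([ 0.5831, -0.2197,  0.0301]), 170)
0.24 (array([ 0.5832, -0.2198,  0.0304]), 148)
0.235 (array([ 0.5833, -0.2195,  0.0297]), 167)
0.23 (array([ 0.5834, -0.2191,  0.0289]), 160)
```

Request:
{"method": "jog_arm", "body": {
  "steps": [
    [[-1,3,0],0],
    [[-1,3,-30],0],
    [[-1,3,-60],0],
    [[-1,3,-80],0],
    [[-1,3,-90],0],
    [[-1,3,-92],0],
    [[-1,3,-92],0],
    [[-1,3,-92],0]
  ]
}}

```text
time: 28.08
ee_pos: [0.5825, -0.2219, 0.1272]
tcp_rot: [1.213, 1.189, -1.175]
force: [-2.3, 0.1, 4.8]
grip_width: 0.0607
```

Request:
{"method": "jog_arm", "body": {
  "steps": [
    [[0,0,-1],0],
    [[0,0,-1],0],
    [[0,0,0],0],
    [[0,0,0],0]
  ],
  "gripper": 100
}}

```text
time: 28.58
ee_pos: [0.5826, -0.2218, 0.1271]
tcp_rot: [1.213, 1.189, -1.175]
force: [0.2, -0.6, -0.0]
grip_width: 0.0855
```

Request:
{"method": "jog_arm", "body": {
  "steps": [
    [[0,0,50],0],
    [[0,30,80],0],
    [[0,90,80],0],
    [[-20,150,80],0],
    [[-40,200,80],0],
    [[-60,260,80],0],
    [[-80,320,80],0],
    [[-100,375,80],0],
    [[-120,430,80],0],
    [[-140,485,80],0],
    [[-160,545,80],0],
    [[-160,545,80],0]
  ]
}}

```text
time: 30.08
ee_pos: [0.4213, 0.3271, 0.207]
tcp_rot: [1.209, 1.193, -1.169]
force: [0.4, -1.0, -0.4]
grip_width: 0.0857
```

```bash
python3 chk.py .149; python3 - <<'E'
from h import *
S=manip.snapshot('top'); W=cloud('top',S[1]); im=S[0]
for c in clusters(W,.142,.156,(.5,.65,-.3,-.15)): print('stack top',c)
m=np.zeros((400,640),np.uint8); hsv=cv2.cvtColor(im,cv2.COLOR_RGB2HSV)
# ring two views
def ringfit(n,im,uv,w):
    g=im.max(2); m=np.zeros_like(g); u,v=map(int,uv); m[v-w:v+w,u-w:u+w]=g[v-w:v+w,u-w:u+w]<55
    nn,l,s,c=cv2.connectedComponentsWithStats(m); k=1+np.argmax(s[1:,4]); vv,uu=np.nonzero(l==k)
    P=ray(n,np.c_[uu,vv],.034)[:,:2].astype(np.float32); return cv2.minEnclosingCircle(P),circ(P),len(P)
print('ring top',ringfit('top',im,(249,187),24))
S2=manip.snapshot('side'); print('ring side',ringfit('side',S2[0],proj('side',[.565,.219,.034])[0],26))
W2=cloud('side',S2[1])
for n,w in(('top',W),('side',W2)):
    for c in clusters(w,.096,.112,(.38,.46,.27,.37)): print(n,'cap',c)
a=W2[(np.hypot(W2[...,0]-.418,W2[...,1]-.322)<.04)&(abs(W2[...,2]-.09)<.006)]; print(circ(a[:,:2]))
E
```

```text
[0.42126434 0.32710807 0.20701821] 0.08571317787454957
0.149 (array([ 0.5834, -0.2164,  0.0298]), 111)
0.129 (array([ 0.5835, -0.215 ,  0.028 ]), 124)
0.07 (array([0., 0., 0.]), 0)
0.07 (array([0., 0., 0.]), 0)
0.07 (array([0., 0., 0.]), 0)
hand (array([0., 0., 0.]), 0)
topz [0.14582801 0.14874895 0.15071372]
stack top (0.578096330165863, -0.21860021352767944, 0.031300511211156845, np.float64(0.14942587353521003), 175)
ring top (((0.5650498270988464, 0.2192263901233673), 0.0373900942504406), (np.float64(0.5650457928306086), np.float64(0.2190805057120629), np.float64(0.03482338967227336)), 168)Traceback (most recent call last):
  File "<stdin>", line 11, in <module>
  File "<stdin>", line 8, in ringfit
    return _wrapfunc(a, 'argmax', axis=axis, out=out, **kwds)
    return bound(*args, **kwds)
ValueError: attempt to get argmax of an empty sequence
```

Request:
{"method": "jog_arm", "body": {
  "steps": [
    [[0,-6,-40],1],
    [[0,-6,-80],1],
    [[0,-6,-110],1],
    [[-1,-6,-137],1],
    [[-1,-6,-137],1],
    [[-1,-6,-137],1]
  ]
}}

```text
time: 30.98
ee_pos: [0.4225, 0.3161, 0.0709]
tcp_rot: [1.201, 1.196, -1.163]
force: [0.8, 0.6, -0.0]
grip_width: 0.0854
```

```bash
python3 - <<'E'
from h import *
im,d=snap('side'); im2,_=snap('top')
c=proj('side',[.42,.32,.08])[0].astype(int); e=proj('top',[.42,.32,.08])[0].astype(int); print(c,e)
f=lambda im,c:cv2.resize(im[max(0,c[1]-65):,max(0,c[0]-65):,::-1][:130,:130],(390,390),interpolation=cv2.INTER_CUBIC)
cv2.imwrite('pics/s4.png',np.hstack([f(im,c),f(im2,e)]))
E
```

```text
[449 245] [201 246]
```

View pics/s4.png

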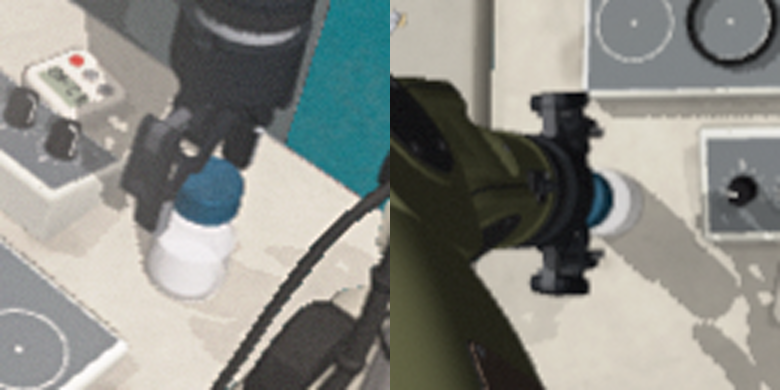

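The jaws straddle the blue cap (left crop about (210,190)), and the hand is about 3 mm short in y. I'll correct that and grip.

Request:
{"method": "jog_arm", "body": {
  "steps": [
    [[-2,3,0],0],
    [[-2,3,0],0],
    [[-2,3,0],0]
  ]
}}

```text
time: 31.45
ee_pos: [0.4209, 0.3202, 0.0717]
tcp_rot: [1.202, 1.196, -1.16]
force: [1.0, -0.1, 0.1]
grip_width: 0.0854
```

Request:
{"method": "jog_arm", "body": {
  "steps": [
    [[0,0,0],0],
    [[0,0,0],0],
    [[0,0,0],0],
    [[0,0,0],0],
    [[0,0,0],0],
    [[0,0,0],0],
    [[0,0,0],0]
  ],
  "gripper": 25,
  "grip_force": 45
}}

```text
time: 32.33
ee_pos: [0.4204, 0.3203, 0.0719]
tcp_rot: [1.202, 1.197, -1.16]
force: [-2.4, 0.2, 4.5]
grip_width: 0.0454
```

Request:
{"method": "jog_arm", "body": {
  "steps": [
    [[0,0,30],0],
    [[0,0,60],0],
    [[0,0,60],0],
    [[50,-30,60],0],
    [[100,-60,60],0],
    [[142,-100,60],0],
    [[142,-100,60],0],
    [[142,-100,60],0]
  ]
}}

```text
time: 33.33
ee_pos: [0.5613, 0.2196, 0.1301]
tcp_rot: [1.2, 1.198, -1.164]
force: [-0.7, -0.0, -0.5]
grip_width: 0.0454
```

```bash
cat > b.py <<'E'
from h import *
o=manip.get_obs(); e=o['ee_pos']; print(e,o['grip_width'],o['force'])
S2=manip.snapshot('side'); W=cloud('side',S2[1])
q=W[np.hypot(W[...,0]-e[0],W[...,1]-e[1])<.05]; im=S2[0]
b=e[2]-.071
for z in (.02,.03,.04):
    s=q[abs(q[:,2]-b-z)<.005]; c=circ(s[:,:2]); r=abs(np.hypot(s[:,0]-c[0],s[:,1]-c[1])-c[2]); c=circ(s[r<.004][:,:2]); print('bottle',z,np.round(c,4),len(s))
p=proj('side',[.565,.222,.034])[0].astype(int); g=im.max(2); m=np.zeros_like(g); m[p[1]-22:p[1]+22,p[0]-27:p[0]+27]=g[p[1]-22:p[1]+22,p[0]-27:p[0]+27]<70
vv,uu=np.nonzero(m); P=ray('side',np.c_[uu,vv],.030)[:,:2]; c=circ(P)
for _ in range(3): r=abs(np.hypot(P[:,0]-c[0],P[:,1]-c[1])-.035); c=circ(P[r<.006])
print('ring side',c,len(P))
cv2.imwrite('pics/b.png',cv2.resize(im[max(0,p[1]-110):p[1]+40,p[0]-75:p[0]+75,::-1],(600,600),interpolation=cv2.INTER_CUBIC))
E
python3 b.py
```

```text
[0.56133642 0.21963341 0.13007443] 0.04544642970884221 [-0.70799252 -0.04926322 -0.49403261]
bottle 0.02 [0.5607 0.2238 0.027 ] 87
bottle 0.03 [0.5602 0.223  0.0276] 90
bottle 0.04 [0.5605 0.2231 0.0276] 93
ring side (np.float64(0.5685845469955388), np.float64(0.22546593513813296), np.float64(0.033880081103232915)) 72
```

View pics/b.png

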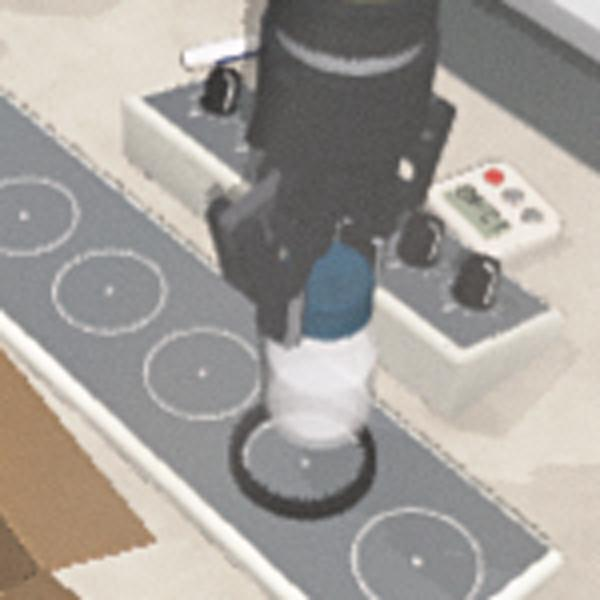

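The bottle hangs upright over the ring, and the ring's centre dot shows at crop (305,463). I'll take the dot's position from the calibration.

```bash
python3 - <<'E'
from h import *
p=proj('side',[.565,.222,.034])[0].astype(int)
uv=np.array([305,463])/4-.4+[p[0]-75,max(0,p[1]-110)]
print('dot side',uv,ray('side',uv,.024))
for n,g in(('side0',None),('s3',None)):
    im=cv2.imread(f'pics/{n}.png').max(2).astype(int); u,v=uv.round().astype(int)
    w=im[v-3:v+4,u-3:u+4]; b=np.clip(w-np.median(w)-15,0,None); vv,uu=np.mgrid[v-3:v+4,u-3:u+4]; print(n,ray('side',[(b*uu).sum()/b.sum(),(b*vv).sum()/b.sum()],.024))
im=cv2.imread('pics/top0.png').max(2).astype(int); u,v=249,187
w=im[v-3:v+4,u-3:u+4]; b=np.clip(w-np.median(w)-15,0,None); vv,uu=np.mgrid[v-3:v+4,u-3:u+4]; print('top',ray('top',[(b*uu).sum()/b.sum(),(b*vv).sum()/b.sum()],.024))
E
```

```text
dot side [361.85 271.35] [[0.56732373 0.22507367 0.024     ]]
side0 [[0.56742563 0.22477297 0.024     ]]
s3 [[0.56716032 0.22475145 0.024     ]]
top [[0.5668209  0.22254742 0.024     ]]
```

Request:
{"method": "jog_arm", "body": {
  "steps": [
    [[7,2,0],0],
    [[7,2,0],0],
    [[7,2,-12],0],
    [[7,2,-22],0],
    [[7,2,-30],0],
    [[7,2,-35],0],
    [[7,2,-35],0],
    [[7,2,-35],0]
  ]
}}

```text
time: 34.38
ee_pos: [0.5677, 0.2222, 0.0956]
tcp_rot: [1.2, 1.199, -1.163]
force: [-2.1, -1.4, 1.7]
grip_width: 0.0456
```

```bash
python3 b.py | head -4
```

```text
[0.56768581 0.22220424 0.0956215 ] 0.04556178207298059 [-2.05026521 -1.35887096  1.71121199]
bottle 0.02 [0.5671 0.2261 0.0271] 75
bottle 0.03 [0.5671 0.2259 0.0272] 84
bottle 0.04 [0.5669 0.2257 0.0275] 86
```

Request:
{"method": "jog_arm", "body": {
  "steps": [
    [[0,0,-1],0],
    [[0,0,0],0],
    [[0,0,0],0],
    [[0,0,0],0]
  ],
  "gripper": 100
}}

```text
time: 34.92
ee_pos: [0.5679, 0.2222, 0.0957]
tcp_rot: [1.2, 1.199, -1.162]
force: [0.0, 0.3, 1.4]
grip_width: 0.0853
```

Request:
{"method": "jog_arm", "body": {
  "steps": [
    [[0,0,40],0],
    [[0,0,100],0],
    [[-20,-60,150],0],
    [[-60,-110,150],0],
    [[-100,-150,150],0],
    [[-140,-200,150],0],
    [[-170,-250,150],0],
    [[-170,-310,150],0],
    [[-170,-370,150],0],
    [[-170,-400,150],0],
    [[-170,-400,150],0]
  ]
}}

```text
time: 36.3
ee_pos: [0.3979, -0.1797, 0.2457]
tcp_rot: [1.203, 1.196, -1.165]
force: [0.4, -0.7, -0.6]
grip_width: 0.0854
```

```bash
python3 - <<'E'
from h import *
print(manip.get_obs()['ee_pos'])
S=snap('top','t5'); W=cloud('top',S[1]); S2=snap('side','s5'); W2=cloud('side',S2[1])
for n,w,i in(('top',W,S),('side',W2,S2)):
    for c in clusters(w,.142,.156,(.5,.65,-.3,-.15)): print(n,'stack',c)
    print(rimfit(n,(.581,-.219),.149,im=i))
    for c in clusters(w,.12,.135,(.53,.61,.17,.27)): print(n,'cap',c)
    s=w[(np.hypot(w[...,0]-.567,w[...,1]-.224)<.045)&(abs(w[...,2]-.055)<.008)]; print(n,circ(s[:,:2]) if len(s)>9 else 0)
for c in clusters(W,.058,.072,(.40,.45,-.03,.23)): print(c)
a=cv2.resize(S[0][225:262,235:365,::-1],None,fx=6,fy=6,interpolation=cv2.INTER_CUBIC)
c=proj('side',[.424,.163,.06])[0].astype(int)
b=cv2.resize(S2[0][c[1]-40:c[1]+25,c[0]-65:c[0]+65,::-1],None,fx=6,fy=5,interpolation=cv2.INTER_CUBIC)
cv2.imwrite('pics/k5.png',np.vstack([a,b]))
E
```

```text
[ 0.39789508 -0.17970016  0.24571383]
top stack (0.5789384245872498, -0.21905465424060822, 0.031682681292295456, np.float64(0.14917235953055813), 178)
(array([ 0.5795, -0.2194,  0.029 ]), 134)
top cap (0.5661900043487549, 0.2227272093296051, 0.023208364844322205, np.float64(0.1271502864919737), 320)
top (np.float64(0.5660946273907479), np.float64(0.22250180124916313), np.float64(0.02785689992476704))
side stack (0.5828902721405029, -0.21632087230682373, 0.033079806715250015, np.float64(0.14636303508392493), 167)
(array([ 0.5818, -0.2154,  0.0298]), 105)
side cap (0.5668738484382629, 0.22608016431331635, 0.023549942299723625, np.float64(0.12536515244298552), 354)
side (np.float64(0.5661401148850793), np.float64(0.22583312359388383), np.float64(0.027451068466587535))
(0.4250272810459137, 0.03729700297117233, 0.010612665675580502, np.float64(0.06363999667147761), 63)
(0.42597222328186035, -0.004314358811825514, 0.010359962470829487, np.float64(0.06435926587951363), 60)
(0.4237934947013855, 0.20554186403751373, 0.011068270541727543, np.float64(0.0635895679630987), 63)
(0.4249113202095032, 0.16333432495594025, 0.010679258033633232, np.float64(0.06342998459995337), 64)
(0.42471227049827576, 0.12115461379289627, 0.010528122074902058, np.float64(0.06325028643036736), 65)
(0.4244548976421356, 0.07970573008060455, 0.010989933274686337, np.float64(0.06389588967349594), 62)
```

View pics/k5.png

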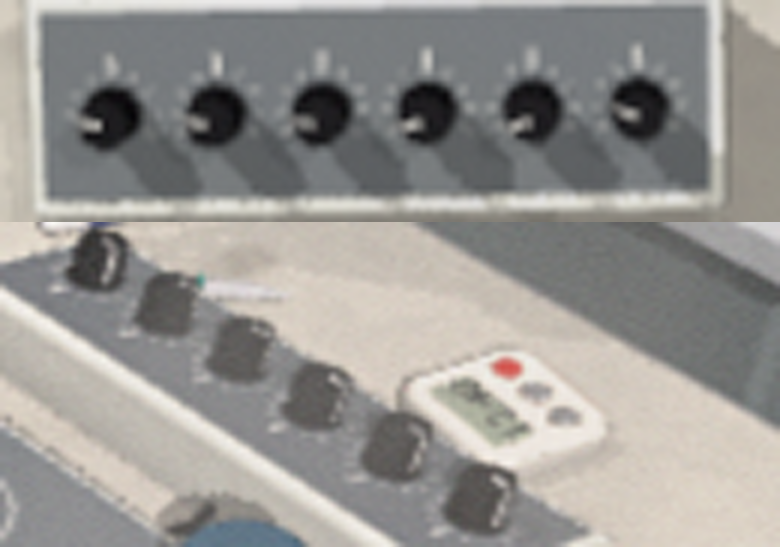

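Knob 2's pointer shows at crop (200,125), to the left and slightly towards the robot of the cap centre (215,115). I'll measure its angle.

```bash
cat > dial.py <<'E'
from h import *
def dial(im,c=(.4249,.1633),z=.064,show=True):
    # cap-top centre from the dark blob, pointer from bright pixels inside it
    u,v=proj('top',[c[0],c[1],z])[0]; u0,v0=int(round(u)),int(round(v))
    s=8; p=im[v0-9:v0+10,u0-9:u0+10].max(2); P=cv2.resize(p,None,fx=s,fy=s,interpolation=cv2.INTER_CUBIC)
    yy,xx=np.mgrid[:P.shape[0],:P.shape[1]]; U=(xx+.5)/s-.5+u0-9; V=(yy+.5)/s-.5+v0-9
    X=ray('top',np.c_[U.ravel(),V.ravel()],z)[:,:2].reshape(*P.shape,2)-c
    r=np.hypot(X[...,0],X[...,1]); w=np.where(r<.0095,np.clip(P.astype(float)-70,0,None),0)
    m=(w[...,None]*X).sum((0,1))/w.sum(); a=np.arctan2(m[1],m[0])   # CCW from +x
    return 2.094-a+.011, m*1000, w.max()
if __name__=='__main__':
    im,_=manip.snapshot('top'); print(dial(im))
    for k,y in zip((1,2,3),(.2054,.1633,.1212)): print(k,[round(float(dial(im,(.4245+dx,y))[0]),2) for dx in(-.001,0,.001)],dial(im,(.4245,y))[1:])
E
python3 dial.py
```

```text
(np.float64(0.11071058789600007), array([-2.57690781,  5.71669502]), np.float64(77.0))
1 [0.27, 0.12, -0.01] (array([-2.34612045,  5.27283776]), np.float64(103.0))
2 [0.33, 0.17, 0.02] (array([-2.18553274,  5.75059938]), np.float64(77.0))
3 [0.3, 0.14, -0.0] (array([-2.33343927,  5.6566945 ]), np.float64(56.0))
```

Request:
{"method": "jog_arm", "body": {
  "steps": [
    [[31,343,0],28],
    [[31,343,0],28],
    [[31,343,0],28],
    [[31,343,0],28],
    [[31,343,0],28],
    [[31,343,0],28],
    [[31,343,-60],28],
    [[31,343,-120],28],
    [[31,343,-140],28],
    [[31,343,-140],28],
    [[31,343,-140],28]
  ],
  "gripper": 40,
  "grip_force": 20
}}

```text
time: 37.83
ee_pos: [0.4293, 0.167, 0.1068]
tcp_rot: [0.838, 1.393, -0.79]
force: [0.3, 0.1, 1.0]
grip_width: 0.0338
```

```bash
cat > v.py <<'E'
from h import *
import sys
o=manip.get_obs(); R=cv2.Rodrigues(np.array(o['tcp_rot']))[0]; print(o['time'],np.round(o['ee_pos'],4),'jaw',np.degrees(np.arctan2(R[1,1],R[0,1])).round(1),'toolx',R[:,0].round(3),np.round(o['force'],1),round(o['grip_width'],4))
S2=snap('side'); S=snap('top')
c=proj('side',[.427,.163,.06])[0].astype(int); e=proj('top',[.427,.163,.06])[0].astype(int)
f=lambda im,c,h:cv2.resize(im[c[1]-h:c[1]+h,c[0]-h:c[0]+h,::-1],(390,390),interpolation=cv2.INTER_CUBIC)
cv2.imwrite(f'pics/{sys.argv[1]}.png',np.hstack([f(S2[0],c,45),f(S[0],e,30)]))
E
python3 v.py v1
```

```text
37.825 [0.4293 0.167  0.1068] jaw 29.9 toolx [ 0.031  0.016 -0.999] [0.3 0.1 1. ] 0.0338
```

View pics/v1.png

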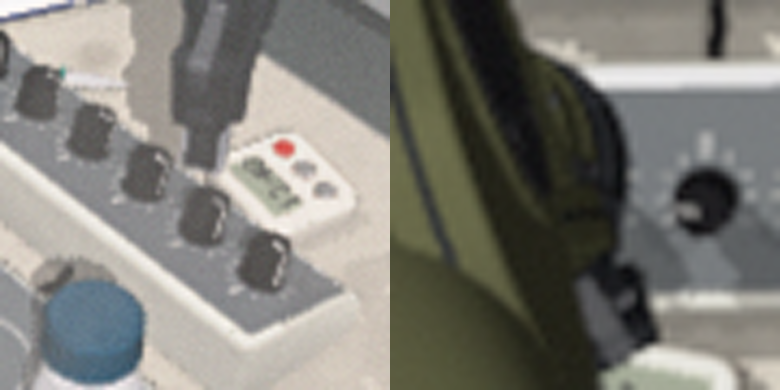

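The closed-down fingers at left crop (205,160) sit directly above knob 2 at (205,215). I'll go down with a 3 mm correction in y.

Request:
{"method": "jog_arm", "body": {
  "steps": [
    [[0,-3,0],0],
    [[0,-3,-15],0],
    [[0,-3,-30],0],
    [[0,-3,-42],0],
    [[0,-3,-51],0],
    [[0,-3,-51],0],
    [[0,-3,-51],0]
  ]
}}

```text
time: 38.8
ee_pos: [0.4302, 0.1639, 0.0565]
tcp_rot: [0.839, 1.392, -0.79]
force: [0.0, -0.2, -0.4]
grip_width: 0.034
```

```bash
python3 v.py v2
```

```text
38.8 [0.4302 0.1639 0.0565] jaw 29.9 toolx [ 0.032  0.016 -0.999] [ 0.  -0.2 -0.4] 0.034
```

View pics/v2.png

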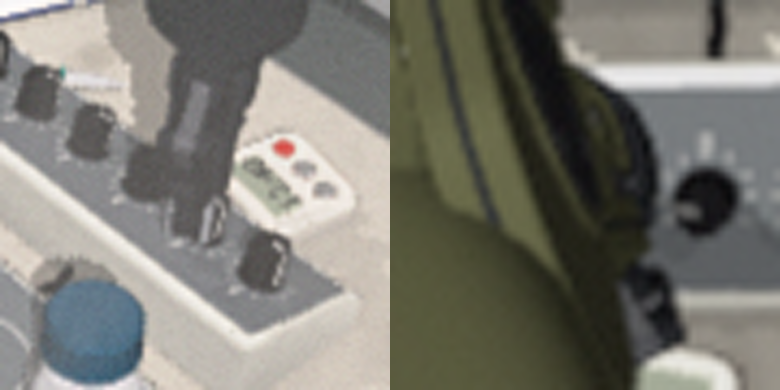

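The near finger covers the left part of knob 2 at crop (190,215), clear of knobs 1 and 3, and there is no contact force. Closing the grip.

Request:
{"method": "jog_arm", "body": {
  "steps": [
    [[0,0,-2],0],
    [[0,0,-2],0],
    [[0,0,-2],0],
    [[0,0,-2],0],
    [[0,0,-2],0]
  ],
  "gripper": 10,
  "grip_force": 20
}}

```text
time: 39.52
ee_pos: [0.4258, 0.1616, 0.0543]
tcp_rot: [0.834, 1.395, -0.796]
force: [-8.1, -5.3, 10.4]
grip_width: 0.0192
```

Request:
{"method": "jog_arm", "body": {
  "steps": [
    [[0,0,0],-8],
    [[0,0,0],-16],
    [[0,0,0],-24],
    [[0,0,0],-32],
    [[0,0,0],-40],
    [[0,0,0],-48],
    [[0,0,0],-57],
    [[0,0,0],-57],
    [[0,0,0],-57]
  ]
}}

```text
time: 40.65
ee_pos: [0.4219, 0.1615, 0.0539]
tcp_rot: [1.549, 0.925, -1.536]
force: [-7.4, 2.0, 5.6]
grip_width: 0.0194
```

Request:
{"method": "jog_arm", "body": {
  "steps": [
    [[0,0,0],0],
    [[0,0,0],0],
    [[0,0,0],0],
    [[0,0,0],0]
  ],
  "gripper": 36
}}

```text
time: 41.15
ee_pos: [0.4223, 0.1615, 0.054]
tcp_rot: [1.55, 0.925, -1.536]
force: [-0.8, 0.1, 0.2]
grip_width: 0.0307
```

```bash
python3 v.py v3
```

```text
41.15 [0.4223 0.1615 0.054 ] jaw -27.1 toolx [ 0.018 -0.014 -1.   ] [-0.8  0.1  0.2] 0.0307
```

Request:
{"method": "jog_arm", "body": {
  "steps": [
    [[0,0,20],0],
    [[0,0,70],0],
    [[0,-40,110],0],
    [[-10,-100,110],0],
    [[-20,-160,110],0],
    [[-25,-220,110],0],
    [[-25,-280,110],0],
    [[-25,-330,110],0],
    [[-25,-330,110],0]
  ]
}}

```text
time: 42.38
ee_pos: [0.3974, -0.1717, 0.1641]
tcp_rot: [1.553, 0.919, -1.539]
force: [0.0, -0.2, -0.6]
grip_width: 0.0306
```

```bash
python3 dial.py; python3 - <<'E'
from h import *
im,_=snap('top'); cv2.imwrite('pics/k6.png',cv2.resize(im[225:262,235:315,::-1],None,fx=9,fy=9,interpolation=cv2.INTER_CUBIC))
E
```

```text
(np.float64(1.2078937309387747), array([3.01323055, 3.77466316]), np.float64(101.0))
1 [0.27, 0.11, -0.01] (array([-2.35367719,  5.27679915]), np.float64(102.0))
2 [1.38, 1.26, 1.12] (array([3.31377387, 3.71345408]), np.float64(101.0))
3 [0.31, 0.14, -0.0] (array([-2.31857026,  5.63716132]), np.float64(55.0))
```

View pics/k6.png

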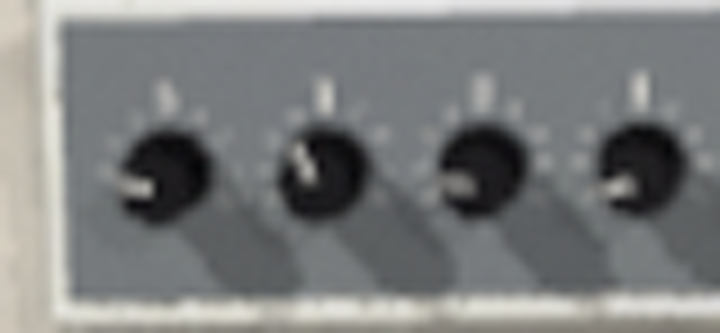

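Knob 2's pointer now runs from about (312,182) to (298,148), and the neighbours are unchanged. The cap's top face leans towards the robot, so I'll intersect rays with that tilted plane and use the line's own direction.

```bash
cat > dial2.py <<'E'
from h import *
def line(im,c):
    c=np.array(c); n=np.array([-np.sin(.26),0,np.cos(.26)])
    u0,v0=proj('top',c)[0].round().astype(int); s=8
    p=im[v0-10:v0+11,u0-10:u0+11].max(2); P=cv2.resize(p,None,fx=s,fy=s,interpolation=cv2.INTER_CUBIC).astype(float)
    yy,xx=np.mgrid[:P.shape[0],:P.shape[1]]; uv=np.c_[((xx+.5)/s-.5+u0-10).ravel(),((yy+.5)/s-.5+v0-10).ravel()]
    K,D,R,t=cam('top'); o=-R.T@t; d=ray('top',uv,0)-o; k=((c-o)@n)/(d@n); X=o+d*k[:,None]-c
    ex=np.cross([0,1,0],n); a=np.c_[X@ex,X[:,1]]
    w=np.where(np.hypot(*a.T)<.0105,np.clip(P.ravel()-75,0,None),0)
    m=(w[:,None]*a).sum(0)/w.sum(); C=((a-m)*w[:,None]).T@(a-m)/w.sum(); L,V=np.linalg.eigh(C); v=V[:,1]
    if v@m<0: v=-v
    return 2.094+.011-np.arctan2(v[1],v[0]), 2.094+.011-np.arctan2(m[1],m[0]), m*1000, np.sqrt(L)*1000
if __name__=='__main__':
    im0=cv2.imread('pics/top0.png')[:,:,::-1]; im,_=manip.snapshot('top')
    for y,k in((.2047,1),(.1627,2),(.1205,3)):
        for im_ in (im0,im): 
            r=line(im_,(.4222,y,.0635)); print(k,[np.round(x,2) for x in r])
E
python3 dial2.py
```

```text
1 [np.float64(0.75), np.float64(0.52), array([-0.11,  6.24]), array([1.24, 2.34])]
1 [np.float64(0.77), np.float64(0.51), array([-0.15,  6.2 ]), array([1.32, 2.44])]
2 [np.float64(1.15), np.float64(0.53), array([-0.06,  6.54]), array([1.43, 2.43])]
2 [np.float64(1.75), np.float64(1.45), array([4.96, 3.82]), array([1.2 , 2.98])]
3 [np.float64(1.22), np.float64(0.37), array([-0.96,  5.73]), array([1.69, 4.37])]
3 [np.float64(1.2), np.float64(0.29), array([-1.34,  5.29]), array([1.88, 4.97])]
```

Request:
{"method": "jog_arm", "body": {
  "steps": [
    [[26,333,0],42],
    [[26,333,0],42],
    [[26,333,0],42],
    [[26,333,0],42],
    [[26,333,0],42],
    [[26,333,0],42],
    [[26,333,0],42],
    [[26,333,-40],42],
    [[26,333,-60],42],
    [[26,333,-60],42]
  ]
}}

```text
time: 43.78
ee_pos: [0.4202, 0.1641, 0.1024]
tcp_rot: [1.021, 1.307, -1.005]
force: [0.2, -0.3, 0.3]
grip_width: 0.0309
```

```bash
python3 v.py v4
```

```text
43.775 [0.4202 0.1641 0.1024] jaw 15.0 toolx [ 0.017 -0.001 -1.   ] [ 0.2 -0.3  0.3] 0.0309
```

Request:
{"method": "jog_arm", "body": {
  "steps": [
    [[3,-2,0],0],
    [[3,-2,-15],0],
    [[3,-2,-28],0],
    [[3,-2,-40],0],
    [[3,-2,-47],0],
    [[3,-2,-48],0],
    [[3,-2,-48],0]
  ],
  "gripper": 38
}}

```text
time: 44.75
ee_pos: [0.4256, 0.163, 0.0563]
tcp_rot: [1.024, 1.305, -1.001]
force: [0.8, -0.4, -0.5]
grip_width: 0.0325
```

Request:
{"method": "jog_arm", "body": {
  "steps": [
    [[0,0,0],0],
    [[0,0,0],0],
    [[0,0,0],0],
    [[0,0,0],0]
  ],
  "gripper": 10
}}

```text
time: 45.25
ee_pos: [0.4239, 0.1626, 0.0565]
tcp_rot: [1.023, 1.307, -1.003]
force: [-4.7, -0.7, 5.6]
grip_width: 0.0187
```

Request:
{"method": "jog_arm", "body": {
  "steps": [
    [[0,0,0],-7],
    [[0,0,0],-14],
    [[0,0,0],-21],
    [[0,0,0],-29],
    [[0,0,0],-29],
    [[0,0,0],-29]
  ]
}}

```text
time: 46.0
ee_pos: [0.4226, 0.1625, 0.0566]
tcp_rot: [1.388, 1.068, -1.377]
force: [-6.1, -0.1, 6.3]
grip_width: 0.0187
```

Request:
{"method": "jog_arm", "body": {
  "steps": [
    [[0,0,0],0],
    [[0,0,0],0],
    [[0,0,0],0],
    [[0,0,0],0]
  ],
  "gripper": 38
}}

```text
time: 46.5
ee_pos: [0.423, 0.1626, 0.0566]
tcp_rot: [1.388, 1.068, -1.376]
force: [0.5, -0.4, -0.5]
grip_width: 0.0328
```

Request:
{"method": "jog_arm", "body": {
  "steps": [
    [[0,0,20],0],
    [[0,0,70],0],
    [[0,-40,110],0],
    [[-10,-100,110],0],
    [[-20,-160,110],0],
    [[-25,-220,110],0],
    [[-25,-280,110],0],
    [[-25,-330,110],0],
    [[-25,-330,110],0]
  ]
}}

```text
time: 47.62
ee_pos: [0.3983, -0.1706, 0.1668]
tcp_rot: [1.392, 1.063, -1.38]
force: [-0.6, -0.3, -0.3]
grip_width: 0.0327
```

```bash
python3 dial2.py|sed -n 4p; python3 - <<'E'
from h import *
im,_=snap('top'); cv2.imwrite('pics/k7.png',cv2.resize(im[225:262,240:295,::-1],None,fx=13,fy=13,interpolation=cv2.INTER_CUBIC))
E
```

```text
2 [np.float64(2.13), np.float64(1.91), array([4.76, 0.93]), array([1.16, 2.97])]
```

View pics/k7.png

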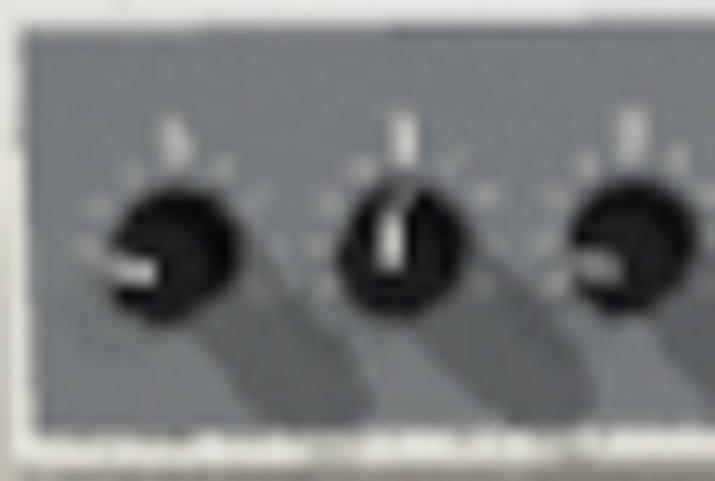

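The pointer runs from (391,270) to (393,205), straight at the long mark. The line direction gives 2.13 rad and the turn bookkeeping about 2.03, both inside the window. I'll move the hand clear and make a last check of the stack and bottle.

Request:
{"method": "jog_arm", "body": {
  "steps": [
    [[0,20,50],0],
    [[-20,60,90],0],
    [[-20,60,90],0],
    [[-20,60,90],0]
  ]
}}

```text
time: 48.22
ee_pos: [0.3776, -0.1064, 0.2561]
tcp_rot: [1.388, 1.069, -1.375]
force: [0.1, -0.1, 0.0]
grip_width: 0.0324
```

```bash
python3 - <<'E'
from h import *
S2=snap('side','fin'); S=snap('top'); 
for n,i in(('side',S2),('top',S)):
    w=cloud(n,i[1])
    for z in (.149,.129,.109,.089,.069,.049,.015):
        try: print(n,z,rimfit(n,(.581,-.219),z,im=i,win=.04))
        except Exception: pass
    for c in clusters(w,.12,.135,(.53,.61,.17,.27)): print(n,'cap',np.round(c,4))
    for c in clusters(w,.13,.15,(.39,.48,-.3,-.2)): print(n,'big',np.round(c,4))
cv2.imwrite('pics/finc.png',cv2.resize(S2[0][90:310,190:460,::-1],None,fx=2.5,fy=2.5,interpolation=cv2.INTER_CUBIC))
E
```

```text
side 0.149 (array([ 0.5822, -0.215 ,  0.0296]), 118)
side 0.129 (array([ 0.5825, -0.2135,  0.0282]), 127)
side 0.109 (array([ 0.5821, -0.2147,  0.0286]), 63)
side 0.089 (array([ 0.5812, -0.2178,  0.0305]), 56)
side 0.069 (array([ 0.5807, -0.2193,  0.0306]), 60)
side 0.049 (array([ 0.5816, -0.2188,  0.0295]), 65)
side 0.015 (array([ 0.5812, -0.2191,  0.0238]), 37)
side cap [5.664e-01 2.263e-01 2.300e-02 1.252e-01 3.470e+02]
side big [ 4.340e-01 -2.461e-01  2.480e-02  1.385e-01  1.810e+02]
top 0.149 (array([ 0.5793, -0.2194,  0.029 ]), 137)
top 0.129 (array([ 0.5768, -0.2182,  0.0271]), 82)
top 0.109 (array([ 0.5817, -0.2215,  0.0172]), 97)
top 0.089 (array([ 0.5807, -0.2217,  0.0309]), 20)
top 0.069 (array([ 0.5806, -0.223 ,  0.0309]), 19)
top 0.049 (array([ 0.5806, -0.2234,  0.0306]), 13)
top 0.015 (array([0., 0., 0.]), 0)
top cap [5.660e-01 2.224e-01 2.320e-02 1.272e-01 3.120e+02]
```

View pics/finc.png

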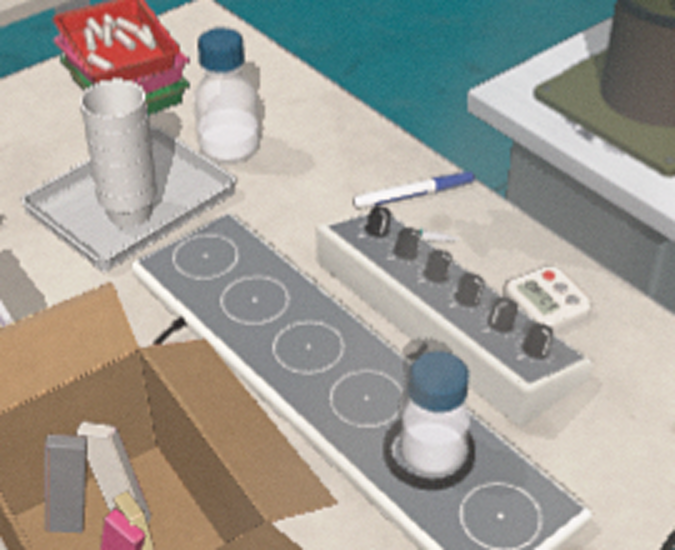

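The five plate cups stand in the tray stack at crop (118,150), the small bottle is down in the ring at (435,440), the large bottle is unmoved, and the arm is clear. Handing in.

```bash
python3 -c "
from cell import manip
print(manip.get_obs()['force'],manip.get_obs()['time']); print(manip.sign_off())"
```

```text
[-0.26220828  0.11171471 -0.22186086] 48.325
the job is handed in; nothing more can be done
None
```

The job is handed in at 48.3 s. The five used cups are nested on the tray cup, the small bottle is in the ring at place 2, and knob 2 was then turned to point straight back. Sign-off gives no verdict, so what follows is from my own last checks:

- **Cups:** The stack is upright and its top rim is at about 0.15 m, as expected for six cups. The top cup's axis is about 4 mm off the bottom cup in both cameras (limit 7 mm), so the stack is within limits but not perfectly straight.
- **Bottle:** It is about 1–2 mm from the ring centre and fully down. The side and top cameras differ by 3–4 mm in y, so I compared bottle and ring within the same view.
- **Dial 2:** The pointer's line direction reads 2.13 rad and the turns add up to about 2.03. A cruder reading from the pointer's centroid gave 1.91, which is just inside the limit. I put less weight on it because it depends on exactly where the cap's centre is taken.
- **Everything else:** Knobs 1 and 3 look unchanged. The large bottle reads within about 4 mm of its starting position, which is the usual difference between the cameras. No cup was seen to be knocked aside. The arm stands clear with no contact force.

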